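# Clamp the well block and load the sensor probes for a temperature check

### The arm

A 6-joint arm with a two-finger parallel gripper is mounted at the origin on the work surface. World frame = base frame: x ahead of the robot, y to its left, z up, the work surface at z = 0. Lengths are in mm, angles in rad, forces in N, time in s.
With the tool pointing down it reaches from about 325 to 900 mm from the base axis. Payload 6.1 kg.
Tool frame: the origin (TCP) lies at the very end of the fingers, on their centre line; the grasp point (between the pads) lies 19 mm behind it; z points along the fingers, y is the direction in which the jaws open and shut (so a half turn about z gives the same grasp; the last joint's range is limited). The gripper opens to 87 mm and grips with 3 to 60 N. Pads are 19 mm wide; open, the fingers measure 117 mm over their backs; the gripper's body (75 mm by 190 mm) begins 51 mm behind the grasp point.
Start: joints at [-1.358, 0.22, 1.526, -0, 1.395, -0.126], TCP at [207.715, -589.466, 222.538] pointing down, gripper open.
Joint ranges: [-2.98, 2.98], [-0.91, 2.08], [0.09, 2.57], [-1.24, 4.39], [0.2, 2.65], [-2.68, 2.68]. Speed limits (rad/s): [2.57, 2.57, 3.01, 3.14, 3.14, 3.14].

### API

Orientations are given as a unit quaternion [w, x, y, z].
In Python, from workcell import manip gives the robot as it stands. The module is installed in compiled form; this text tells all that it offers.
- The arm moves only by the tool drive_tool, never from a script. Its argument "moves" is a list of rows, each a list of 5 numbers: the shift along the world's x, y, z in cm, then the turn about the world's z in rad, then the opening, from 0 (shut) to 1 (fully open). A call has 1 to 12 rows; each row is the pose to reach, as a shift and turn from the pose commanded when the call began; what a row does not reach only later rows make up. A row lasts 1/8 s, in which the tool goes at most 62.5 mm and 10.7 degrees, less where a joint would pass 70% of its speed; a pose out of reach is approached as far as the arm can. A call with a gripper value outside its range is refused whole. The fingers move at their own pace and stop on an object; the grip force is fixed at half the most. Time passes only in rows, so rows that repeat a pose let the fingers close. It gives the time, the measured TCP pose, the force and the opening at its end, in the units of the state.
- manip.state(): the state, without advancing time (a new reading comes with each control period).
- manip.capture(name): name is "scene" or "side" or "wrist"; returns a dict with "pixels" (480x640x3 uint8, red, green, blue), "fx", "fy", "cx", "cy" (pixels), "dist_coeffs" ([k1, k2, p1, p2, k3] as OpenCV has them; the pictures are not rectified), "R" (3x3) and "t" (3): a world point X has camera coordinates R X + t. Camera axes: x right, y down, z forward; pixel columns grow to the right and rows downward; lengths in mm; the calibration is good to about 2 mm. A picture is of the moment at which its call begins. There is no depth.
- manip.hand_in(): hands the job in, once; it reports no verdict.
The state is a dict: "t": time; "joints": joint angles; "qd": joint speeds; "effort": joint torques, N m; "tcp_pos": TCP position; "orientation": TCP orientation; "contact_force": force on the tool from outside, world axes, zero at the start; "wrist_torque": the same for the moment, N m; "opening": finger opening in mm.
Only numpy, scipy, OpenCV 4.12 (cv2) and the standard library are available. Lean on these libraries where they do the work, as an engineer would, in place of code of your own. Each camera call takes 0.05 s, during which the arm holds its last target.

### The job

Get the temperature check ready: slacken the clamp knob on the slide bench, slide the well block right up against the stop in front of its wells, and tighten the clamp knob fully there. Then push every sensor probe on the bench pin-first into a well of its own until its handle meets the block, and when all are in press the start button on the meter. Leave the block clamped against the stop and the vials and beaker where they are.

Things in the scene. Friction and masses are not known exactly. Their poses are not given: they have to be found in the camera images.
- block (a joint): Aluminium well block on a carriage, m: 0 = carriage hard against the stop; grows, to 0.125 at most, as it slides away towards the rail's +y. Plate 120 x 160 mm, top 32 mm above the bench, front end flush with the well face; block on it 170 mm wide, 55 mm deep along the slide, top at 72 mm. Slides with about 2 N when the clamp is slack, over 25 N when tight. May be dragged by the knob.
- clamp (a joint): Clamp knob of the carriage, rad: 0 = fully slack, 2.4 = end stop, fully tight. Grows as the knob is turned clockwise seen from above. The clamp pad bites from about 1.3; below 1.2 the carriage is quite free. It turns with a torque of about 0.1 N m and stays where it is left.
- clamp_grip (a point): Grip point of the clamp knob, on its upright axis, 69 mm above the bench. The knob is a black bar 42 x 14 mm reaching from 44 to 76 mm above the bench, on a low disc 44 mm across; this point's x axis runs along the 42 mm and turns with the knob. The axis is 118 mm behind the well face (rail +y) and 63 mm behind the block's rear face.
- rail: Fixed dark steel rail along its own y axis, 100 mm wide, 320 mm long, 18 mm high, with a steel cross bar (130 x 14 mm, 30 mm high) at each end. Origin on the bench on its centre line. The stop is the -y bar: its inner face, 70 mm from the origin, meets the carriage's front. The wells open towards -y and the carriage must go towards -y. Pose varies.
- meter: Fixed black bench meter, 130 x 170 mm, 35 mm high with a raised display (to 52 mm) on its far half. Origin under its centre; pose varies. The start button is 35 mm along its -x from its centre.
- start (a joint): Round grey start push button on the meter, m: 0 up, 0.006 fully pressed (about 5 N), springs back.
- start_top (a point): Centre of the top face of the start button (26 mm across), 57 mm above the bench.
- well0 (a point): Mouth of well 0 of 4 in the well face: centre of a level blind round hole, 9.5 mm across with a 2 mm chamfer, 40 mm deep, 52 mm above the bench, side by side at 44 mm. Axes as the rail's: the well runs inward along this point's +y, x is sideways, z up. It moves with the block.
- well1 (a point): Mouth of well 1 of 4 in the well face: centre of a level blind round hole, 9.5 mm across with a 2 mm chamfer, 40 mm deep, 52 mm above the bench, side by side at 44 mm. Axes as the rail's: the well runs inward along this point's +y, x is sideways, z up. It moves with the block.
- well2 (a point): Mouth of well 2 of 4 in the well face: centre of a level blind round hole, 9.5 mm across with a 2 mm chamfer, 40 mm deep, 52 mm above the bench, side by side at 44 mm. Axes as the rail's: the well runs inward along this point's +y, x is sideways, z up. It moves with the block.
- well3 (a point): Mouth of well 3 of 4 in the well face: centre of a level blind round hole, 9.5 mm across with a 2 mm chamfer, 40 mm deep, 52 mm above the bench, side by side at 44 mm. Axes as the rail's: the well runs inward along this point's +y, x is sideways, z up. It moves with the block.
- probe0: Cordless sensor probe 0 (may be absent), 35 g: white square handle 50 x 15 x 15 mm with a steel pin 6 mm thick and 32.5 mm long, round-ended, sticking out of the middle of one end. Origin at the centre of the handle (7.5 mm above the bench when lying); the pin points along its +x. All probes are alike and any well will do. It starts lying flat.
- probe0_tip (a point): End of the pin of probe 0, 57.5 mm from the handle's centre.
- probe1: Cordless sensor probe 1 (may be absent), 35 g: white square handle 50 x 15 x 15 mm with a steel pin 6 mm thick and 32.5 mm long, round-ended, sticking out of the middle of one end. Origin at the centre of the handle (7.5 mm above the bench when lying); the pin points along its +x. All probes are alike and any well will do. It starts lying flat.
- probe1_tip (a point): End of the pin of probe 1, 57.5 mm from the handle's centre.
- probe2: Cordless sensor probe 2 (may be absent), 35 g: white square handle 50 x 15 x 15 mm with a steel pin 6 mm thick and 32.5 mm long, round-ended, sticking out of the middle of one end. Origin at the centre of the handle (7.5 mm above the bench when lying); the pin points along its +x. All probes are alike and any well will do. It starts lying flat.
- probe2_tip (a point): End of the pin of probe 2, 57.5 mm from the handle's centre.
- probe3: Cordless sensor probe 3 (may be absent), 35 g: white square handle 50 x 15 x 15 mm with a steel pin 6 mm thick and 32.5 mm long, round-ended, sticking out of the middle of one end. Origin at the centre of the handle (7.5 mm above the bench when lying); the pin points along its +x. All probes are alike and any well will do. It starts lying flat.
- probe3_tip (a point): End of the pin of probe 3, 57.5 mm from the handle's centre.
- vial_a: Bystander: small capped glass vial, 27 mm across, 66 mm high, standing; origin under its centre.
- vial_b: Bystander: another such vial.
- beaker: Bystander: small glass beaker, 68 mm across, 85 mm high, standing; origin under its centre.
Not all that is in view belongs to the job. What is shaped like the probe0 but purple is not meant. What is shaped like the probe1 but orange is not meant.

How it is judged (in metres and radians):
On the way, in this order (a step that is already met when the one before it is completed fails the run):
1. the clamp is slackened (value of joint clamp below 1.2 rad), for 0.1 s.
2. the block is slid up against the stop (within 3 mm) (value of joint block below 0.003 m), for 0.2 s.
3. the clamp is tightened there (value of joint block below 0.004 m and value of joint clamp above 1.9 rad), for 0.2 s.
4. every probe present is home in a well (handle within 4.5 mm of the block) and the block is still clamped at the stop (all of step 3 and y of each of probe0_tip, probe1_tip, probe2_tip, probe3_tip in the frame of well0 above 0.028 m and z of probe0_tip in the frame of well0 between -0.008 and 0.008 m and x of probe0_tip in the frame of well0 between -0.008 and 0.14 m and z of probe1_tip in the frame of well0 between -0.008 and 0.008 m and x of probe1_tip in the frame of well0 between -0.008 and 0.14 m and z of probe2_tip in the frame of well0 between -0.008 and 0.008 m and x of probe2_tip in the frame of well0 between -0.008 and 0.14 m and z of probe3_tip in the frame of well0 between -0.008 and 0.008 m and x of probe3_tip in the frame of well0 between -0.008 and 0.14 m), for 0.2 s.
5. the start button is pressed (value of joint start above 0.004 m), for 0.02 s.
At the end, for the whole second after the job is handed in: The block is within 4 mm of the stop with the clamp turned past 1.9 rad, every probe present is in a well with its pin tip at least 28 mm inside the block and at rest, the start button is up again, and vials and beaker are within 20 mm of where they were (all of step 4 and value of joint start below 0.002 m and linear speed of each of probe0, probe1, probe2, probe3 below 0.02 m/s and distance of each of vial_a, vial_b, beaker from where it was at the start of the episode below 0.02 m); the robot touches nothing.
It fails at once if a vial or the beaker is knocked over (angle between any of vial_a, vial_b, beaker's own z axis and vertical above 0.5 rad).
Of probe0, probe1, probe2, probe3 only 3 to 4 are there at a start; the rules pass over those that are not, and their reading is None.
At some moment in a run one of probe0, probe1, probe2, probe3 may be knocked a few centimetres aside while the robot is not near it.
Once in a run the grip may slacken for a moment while it holds something.
It also fails if it takes over 208 s, if anything falls off the work surface, if the arm or the gripper's body presses on something with over 40 N, if the wrist force passes 120 N, or if a joint passes its speed limit or range.

## Working session

There is one attempt and no reset: what is moved stays moved. The work goes in short steps, Python scripts to look and compute and a tool call to move; the robot and the scene stay as the last step left them, time stands still between calls to the robot, and variables do not carry over. Pictures are saved under pics/ and viewed, and the job is handed in when it is done.

Besides the shell and the picture viewer there is one more tool, called after ">>>" by a JSON object that holds its "op" and its "data". drive_tool: Moves the arm, as the interface text tells. Its arguments: {"type":"object","properties":{"moves":{"type":"array","items":{"type":"array","items":{"type":"number"}}}},"required":["moves"]}

```bash
mkdir -p pics; cat > h.py <<'E'
import numpy as np, cv2
from workcell import manip
def cap(n,f=None):
    c=manip.capture(n)
    if f: cv2.imwrite('pics/'+f,c['pixels'][:,:,::-1])
    return c
def K(c): return np.array([[c['fx'],0,c['cx']],[0,c['fy'],c['cy']],[0,0,1.]])
def ray(c,uv,z):
    uv=np.array(uv,float).reshape(-1,1,2)
    n=cv2.undistortPoints(uv,K(c),np.array(c['dist_coeffs'],float)).reshape(-1,2)
    R=np.array(c['R']);t=np.array(c['t']).reshape(3)
    d=np.c_[n,np.ones(len(n))]@R; o=-R.T@t
    s=(z-o[2])/d[:,2]
    return o+d*s[:,None]
def proj(c,X):
    R=np.array(c['R']);t=np.array(c['t']).reshape(3)
    return cv2.projectPoints(np.array(X,float).reshape(-1,1,3),cv2.Rodrigues(R)[0],t,K(c),np.array(c['dist_coeffs'],float))[0].reshape(-1,2)
E
python3 - <<'E'
from h import *
for n in ['scene','side','wrist']:
    c=cap(n,n+'0.png'); R=np.array(c['R']); print(n,c['fx'],-R.T@np.array(c['t']).reshape(3),R[2])
print(manip.state())
E
```

```text
scene 507.8209091759817 [ 978.69960745 -512.80775948  832.17262364] [-0.46942417  0.50436386 -0.72474688]
side 465.8128497601069 [227.91082658 862.72869079 846.22718205] [ 0.22827408 -0.72027985 -0.655048  ]
wrist 370.9814089139347 [ 282.24390133 -563.01959456  382.51672347] [-0.27000269 -0.09306448 -0.95835147]
{'t': 0.15, 'joints': array([-1.35810167e+00,  2.21078856e-01,  1.52736319e+00, -7.25804967e-06,
        1.39470171e+00, -1.26077607e-01]), 'qd': array([ 0.0012774 , -0.00175191, -0.00335379, -0.00020005, -0.00049883,
        0.00021945]), 'effort': array([-8.56989627e-04, -4.95190501e+01, -3.87880111e+01,  6.99021108e-02,
        5.31235943e-02, -7.88701209e-05]), 'tcp_pos': array([ 207.60920129, -588.99331271,  221.65969046]), 'orientation': array([-7.74667519e-04,  9.85688032e-01,  1.68577879e-01, -3.71464626e-05]), 'contact_force': array([ 0.39817791, -0.27046634,  0.67587764]), 'wrist_torque': array([0.04877615, 0.01250505, 0.01020221]), 'opening': 86.99231482019107}
```

View pics/scene0.png

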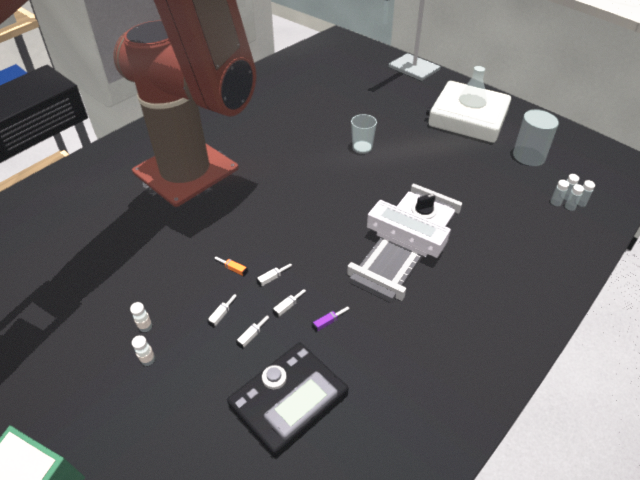

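View pics/side0.png

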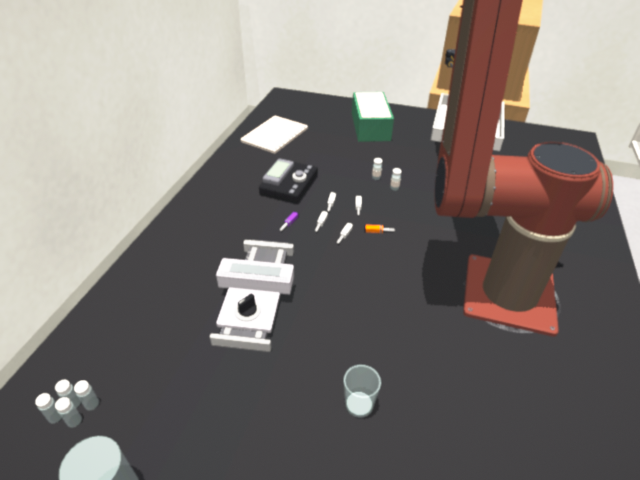

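View pics/wrist0.png

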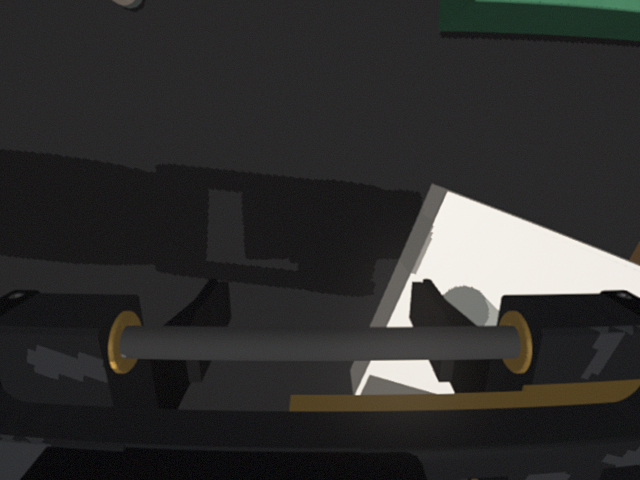

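Candidates in the scene view:
- White probes: (222,311), (272,275), (288,304) and (250,333).
- Decoys: orange at (233,266) and purple at (326,320).
- Clamp knob on the slide bench: (426,203). The button is at (274,377).
- Bystander vials: (142,318) and (144,350), plus a far cluster at (573,190). Beaker: (363,135), plus a bigger one at (535,140).

I'll choose the four white probes and check close crops.

```bash
python3 - <<'E'
from h import *
a=cv2.imread('pics/scene0.png');b=cv2.imread('pics/side0.png')
cv2.imwrite('pics/c1.png',cv2.resize(a[240:440,190:390],None,fx=3,fy=3,interpolation=cv2.INTER_CUBIC))
cv2.imwrite('pics/c2.png',cv2.resize(a[170:310,335:475],None,fx=4,fy=4,interpolation=cv2.INTER_CUBIC))
cv2.imwrite('pics/c3.png',cv2.resize(b[220:360,190:330],None,fx=4,fy=4,interpolation=cv2.INTER_CUBIC))
E
```

```text
(no output)
```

View pics/c1.png

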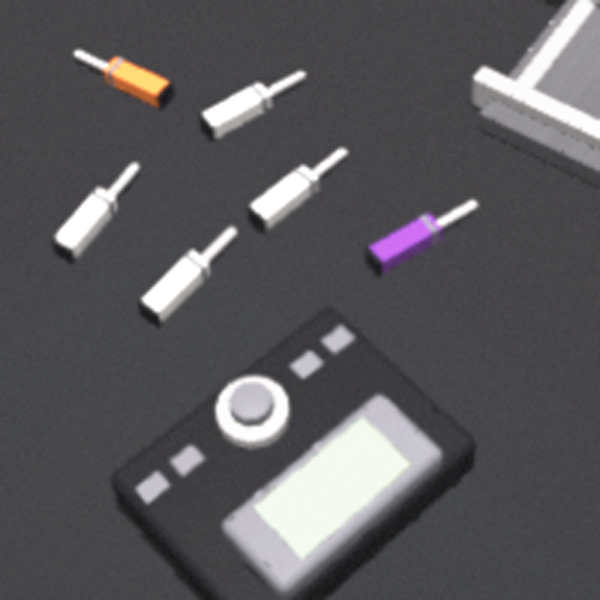

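View pics/c2.png

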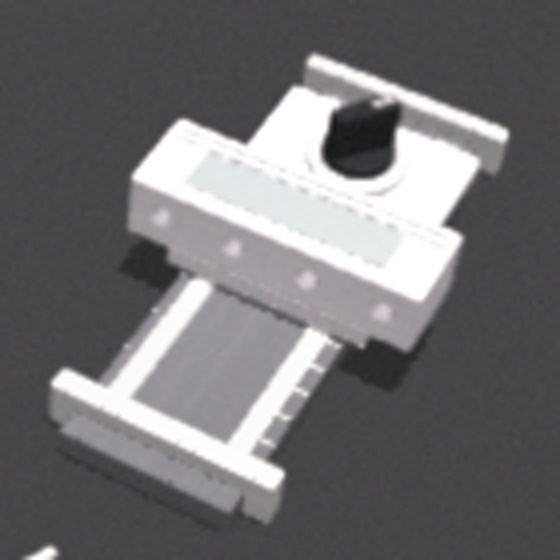

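View pics/c3.png

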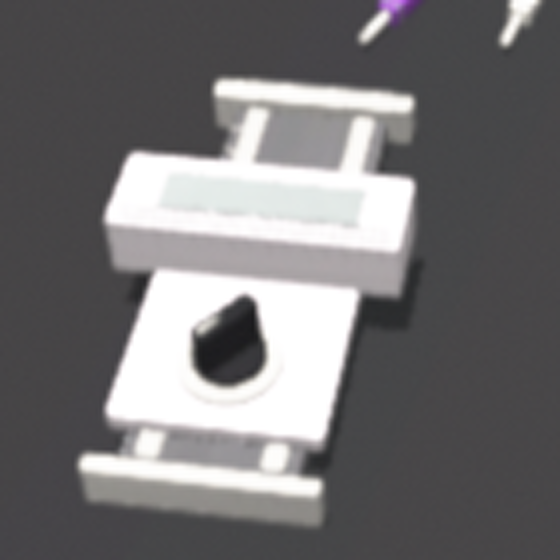

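```bash
python3 - <<'E'
from h import *
s=manip.capture('scene'); d=manip.capture('side')
def px(p,o,k): return (np.array(p,float)+.5)/k-.5+np.array(o)
def sc(p,z): return ray(s,px(p,(335,170),4),z)[:,:2].round(1)
def sd(p,z): return ray(d,px(p,(190,220),4),z)[:,:2].round(1)
print('block top LB RB LF RF', sc([(185,120),(462,238),(132,188),(418,304)],72).tolist())
print('block side img: ', sd([(412,180),(130,154),(405,250),(106,224)],72).tolist())
print('bars scene stop in', sc([(66,371),(282,467)],30).tolist(),'rear', sc([(315,56),(508,132)],30).tolist())
print('bars side stop: ', sd([(413,98),(215,83)],30).tolist(),'near',sd([(413,110),(215,96)],30).tolist(),'rear', sd([(323,482),(82,460)],30).tolist())
print('knob', sc([(335,108),(398,102)],76).tolist(), sd([(197,325),(248,297)],76).tolist())
a=s['pixels'].astype(int); 
m=((a.min(2)>150)).astype('uint8'); m[:,:200]=0;m[:250]=0;m[345:]=0;m[:,330:]=0
n,l,st,ce=cv2.connectedComponentsWithStats(m)
for i in range(1,n):
    if st[i,4]<60: continue
    ys,xs=np.where(l==i)
    P=ray(s,np.c_[xs,ys],9)[:,:2]
    c=P.mean(0); w=np.linalg.eigh(np.cov((P-c).T))[1][:,1]; t=(P-c)@w
    if abs(t.min())>t.max(): w=-w;t=-t
    print(i,st[i,4],c.round(1),'ext',t.min().round(1),t.max().round(1),'ang',np.arctan2(w[1],w[0]).round(3),'tip',(c+w*t.max()).round(1),'hc',(c+w*(t.min()+25)).round(1))
print('btn',ray(s,px((251,402),(190,240),3),57).round(1))
print('vials/beaker',ray(s,[(143,328),(146,362),(363,150)],0).round(0).tolist())
E
```

```text
block top LB RB LF RF [[497.0, 189.0], [663.0, 216.0], [509.9, 126.6], [672.4, 160.1]]
block side img:  [[508.0, 133.6], [675.8, 164.6], [493.0, 187.7], [663.3, 221.3]]
bars scene stop in [[546.0, 32.3], [667.7, 57.2]] rear [[492.7, 327.8], [617.4, 349.8]]
bars side stop:  [[547.8, 22.6], [676.6, 48.6]] near [[544.0, 33.4], [671.4, 60.3]] rear [[492.3, 322.1], [620.3, 348.5]]
knob [[555.2, 250.5], [578.5, 279.1]] [[580.1, 277.8], [561.8, 250.7]]
2 234 [432.8 -91.6] ext -29.6 48.7 ang 1.402 tip [440.9 -43.5] hc [432.  -96.1]
3 250 [ 509.5 -121. ] ext -29.5 47.7 ang 1.54 tip [511.  -73.3] hc [ 509.4 -125.6]
4 251 [ 426.4 -225.3] ext -30.3 48.1 ang 1.796 tip [ 415.7 -178.4] hc [ 427.6 -230.5]
5 280 [ 507.9 -216.6] ext -30.6 47.2 ang 1.671 tip [ 503.1 -169.6] hc [ 508.4 -222.2]
btn [[ 626.8 -264.7   57. ]]
vials/beaker [[340.0, -356.0, 0.0], [409.0, -396.0, 0.0], [290.0, 381.0, 0.0]]
```

The crops confirm four white probes, with the purple and orange ones as decoys. The block is about 100 mm from the stop and the rail's x axis is at about 0.2 rad. The knob is near (568,263) with its bar at about 0.93 rad. Moving above the knob.

>>> {"op": "drive_tool", "data": {"moves": [[36,85.2,-4,0.59,0.5],[36,85.2,-4,0.59,0.5],[36,85.2,-4,0.59,0.5],[36,85.2,-4,0.59,0.5],[36,85.2,-4,0.59,0.5],[36,85.2,-4,0.59,0.5],[36,85.2,-4,0.59,0.5],[36,85.2,-4,0.59,0.5],[36,85.2,-4,0.59,0.5],[36,85.2,-4,0.59,0.5],[36,85.2,-4,0.59,0.5],[36,85.2,-4,0.59,0.5]]}}

```text
t: 1.75
tcp_pos: [499.9, 102.9, 190.3]
orientation: [0.0, 0.894, 0.448, 0.0]
contact_force: [0.1, -1.0, 1.0]
opening: 43.4
```

>>> {"op": "drive_tool", "data": {"moves": [[6.8,16,-2,0,0.5],[6.8,16,-2,0,0.5],[6.8,16,-2,0,0.5],[6.8,16,-2,0,0.5],[6.8,16,-2,0,0.5],[6.8,16,-2,0,0.5]]}}

```text
t: 2.5
tcp_pos: [567.3, 259.6, 170.5]
orientation: [0.0, 0.894, 0.447, 0.0]
contact_force: [0.1, -0.2, -0.6]
opening: 43.3
```

```bash
python3 - <<'E'
from h import *
c=cap('wrist','w1.png'); cap('side','s1.png')
st=manip.state(); print(st['tcp_pos'],st['orientation'],st['joints'])
E
```

```text
[567.48278473 259.6231217  170.75873477] [1.25625190e-04 8.94427596e-01 4.47212622e-01 3.59583315e-04] [ 3.02860121e-01  2.57030615e-01  1.58214624e+00 -1.37836798e-04
  1.30166569e+00  9.46399933e-01]
```

View pics/w1.png

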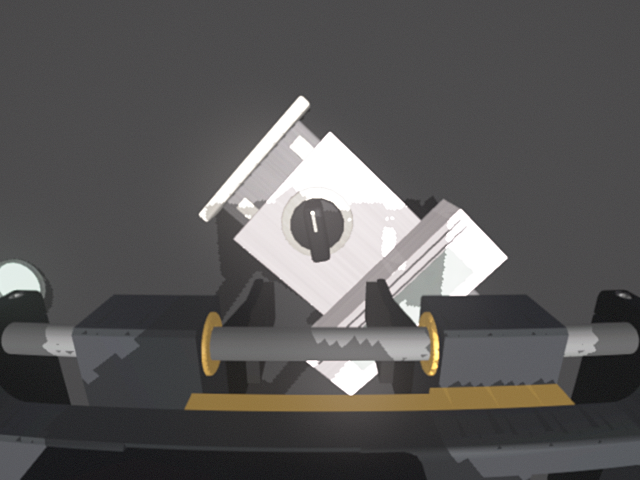

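```bash
python3 - <<'E'
from h import *
a=cv2.imread('pics/w1.png')
cv2.imwrite('pics/w1c.png',cv2.resize(a[80:400,190:520],None,fx=1.8,fy=1.8,interpolation=cv2.INTER_CUBIC))
cv2.imwrite('pics/w1k.png',cv2.convertScaleAbs(cv2.resize(a[170:280,260:380],None,fx=5,fy=5,interpolation=cv2.INTER_CUBIC),alpha=2))
E
```

```text
(no output)
```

View pics/w1k.png

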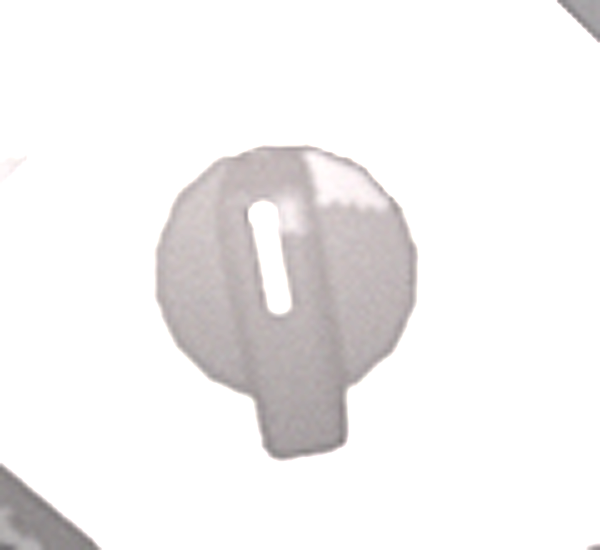

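View pics/w1c.png

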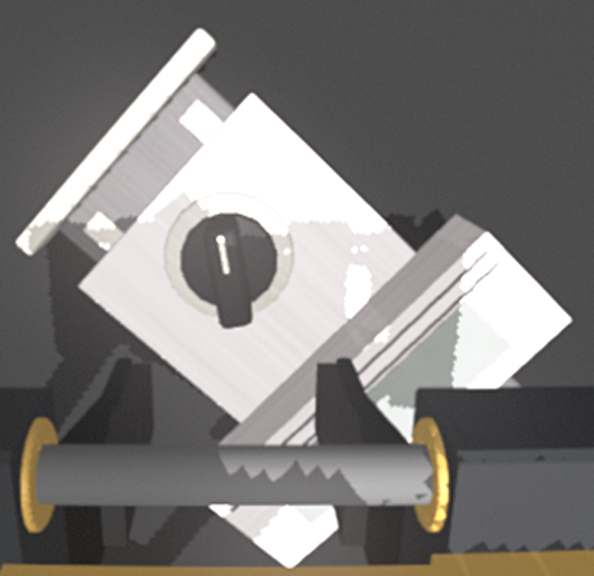

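```bash
python3 - <<'E'
from h import *
c=manip.capture('wrist')
P=lambda p,z: ray(c,(np.array(p,float)+.5)/5-.5+np.array((260,170)),z)[:,:2]
b=P([(262,160),(307,452)],76); print(b.round(1),b.mean(0),np.linalg.norm(b[1]-b[0]),np.arctan2(*(b[1]-b[0])[::-1]))
print('disc44',P([(286,272)],44))
Q=lambda p,z: ray(c,(np.array(p,float)+.5)/1.8-.5+np.array((190,80)),z)[:,:2]
for n,p,z in [('plate',[(252,95),(414,249)],32),('plateL',[(80,286),(240,425)],32),('rearbar',[(197,30),(18,240)],30),('plate rear',[(252,95),(80,286)],32),('blockrear',[(484,230),(265,443)],72)]:
    q=Q(p,z); d=q[1]-q[0]; print(n,q.round(1).tolist(),np.linalg.norm(d).round(1),np.arctan2(d[1],d[0]).round(3))
E
```

```text
[[581.7 287. ]
 [560.8 248.5]] [571.24650325 267.74897272] 43.73426191322866 -2.069092505363387
disc44 [[569.63607696 265.72925363]]
plate [[620.2, 316.1], [639.5, 215.9]] 102.0 -1.38
plateL [[504.2, 295.1], [521.0, 191.8]] 104.6 -1.41
rearbar [[617.5, 352.0], [494.7, 329.4]] 124.9 -2.96
plate rear [[620.2, 316.1], [504.2, 295.1]] 117.8 -2.962
blockrear [[663.2, 219.8], [537.0, 195.6]] 128.5 -2.952
```

>>> {"op": "drive_tool", "data": {"moves": [[0.3,0.6,-2,0.14,0.5],[0.3,0.6,-6,0.14,0.5],[0.3,0.6,-9,0.14,0.5],[0.3,0.6,-11.5,0.14,0.5],[0.3,0.6,-11.5,0.14,0.5],[0.3,0.6,-11.5,0.14,0],[0.3,0.6,-11.5,0.14,0],[0.3,0.6,-11.5,0.14,0],[0.3,0.6,-11.5,0.14,0],[0.3,0.6,-11.5,0.14,0]]}}

```text
t: 3.9
tcp_pos: [569.9, 267.6, 56.1]
orientation: [-0.001, 0.86, 0.51, 0.0]
contact_force: [-3.8, 1.2, 5.3]
opening: 13.5
```

```bash
python3 - <<'E'
from h import *
st=manip.state(); print(st['tcp_pos'],st['contact_force'],st['wrist_torque'],st['opening'])
E
```

```text
[569.94367154 267.55464114  56.09331349] [-3.75457215  1.18679805  5.31661456] [0.32271395 0.65581241 0.13414429] 13.534224761146177
```

>>> {"op": "drive_tool", "data": {"moves": [[0,0,0,0.15,0],[0,0,0,0.3,0],[0,0,0,0.45,0],[0,0,0,0.6,0],[0,0,0,0.75,0],[0,0,0,0.9,0],[0,0,0,1.0,0],[0,0,0,1.0,0]]}}

```text
t: 4.9
tcp_pos: [567.2, 267.1, 56.0]
orientation: [-0.003, 0.51, 0.86, -0.002]
contact_force: [-13.5, -1.1, 12.9]
opening: 13.9
```

```bash
python3 - <<'E'
from h import *
st=manip.state(); print(st['tcp_pos'],st['contact_force'],st['wrist_torque'],st['opening'],st['orientation'])
E
```

```text
[567.23170464 267.07507799  55.95187459] [-13.45284037  -1.12876622  12.93320509] [-0.16951151  2.31391809  0.09521819] 13.891306879732095 [-0.0026127   0.51025865  0.86001474 -0.00198351]
```

>>> {"op": "drive_tool", "data": {"moves": [[-0.2,0,0,0.15,0],[-0.3,0,0,0.3,0],[-0.3,0,0,0.45,0],[-0.3,0,0,0.6,0],[-0.3,0,0,0.6,0]]}}

```text
t: 5.52
tcp_pos: [565.7, 266.3, 56.0]
orientation: [-0.002, 0.233, 0.972, -0.001]
contact_force: [-9.4, -2.9, 10.3]
opening: 13.8
```

```bash
python3 - <<'E'
from h import *
st=manip.state(); print(st['tcp_pos'],st['contact_force'],st['wrist_torque'],st['opening'],st['orientation'])
E
```

```text
[565.73793    266.2836926   55.98305785] [-9.43704371 -2.86350476 10.2828614 ] [-0.53153414  1.3912802   0.15022021] 13.80063810244394 [-0.00156841  0.23317324  0.97243329 -0.00113243]
```

>>> {"op": "drive_tool", "data": {"moves": [[0.3,-2,0,0,0],[0.7,-4,0,0,0],[1.1,-6,0,0,0],[1.5,-8,0,0,0],[1.6,-8.8,0,0,0],[1.6,-8.8,0,0,0]]}}

```text
t: 6.28
tcp_pos: [581.8, 177.6, 56.0]
orientation: [-0.002, 0.234, 0.972, -0.001]
contact_force: [-9.1, -3.2, 11.3]
opening: 13.9
```

```bash
python3 - <<'E'
from h import *
st=manip.state(); print(st['tcp_pos'],st['contact_force'],st['wrist_torque'],st['opening'],st['orientation'])
cap('side','s2.png');a=cap('scene','sc2.png')['pixels'][:,:,::-1]
cv2.imwrite('pics/sc2c.png',cv2.resize(a[170:310,335:475],None,fx=4,fy=4,interpolation=cv2.INTER_CUBIC))
E
```

```text
[581.81237536 177.60012331  55.99302349] [-9.13100209 -3.23208847 11.28855195] [-0.51930671  1.51154899  0.08345437] 13.906665921647166 [-0.0016604   0.23430773  0.97216033 -0.00119349]
```

View pics/sc2c.png

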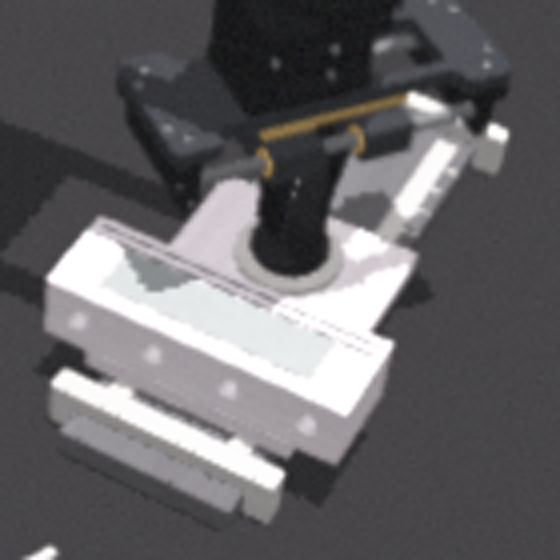

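The block has slid most of the way with the knob in the grip. There is about 1 cm left to the stop bar.

>>> {"op": "drive_tool", "data": {"moves": [[0.15,-0.8,0,0,0],[0.2,-1.0,0,0,0],[0.2,-1.0,0,0,0]]}}

```text
t: 6.75
tcp_pos: [583.5, 168.4, 56.0]
orientation: [-0.002, 0.234, 0.972, -0.001]
contact_force: [-9.8, -1.7, 11.0]
opening: 13.8
```

>>> {"op": "drive_tool", "data": {"moves": [[0.1,-0.4,0,0,0],[0.1,-0.4,0,0,0]]}}

```text
t: 7.0
tcp_pos: [584.2, 164.5, 55.9]
orientation: [-0.002, 0.234, 0.972, -0.001]
contact_force: [-10.9, -0.6, 12.4]
opening: 13.8
```

>>> {"op": "drive_tool", "data": {"moves": [[0.1,-0.4,0,0,0],[0.1,-0.4,0,0,0]]}}

```text
t: 7.25
tcp_pos: [584.5, 163.2, 55.9]
orientation: [-0.003, 0.234, 0.972, 0.001]
contact_force: [-13.1, 8.1, 12.9]
opening: 13.7
```

>>> {"op": "drive_tool", "data": {"moves": [[0.05,-0.3,0,0,0],[0.05,-0.3,0,0,0]]}}

```text
t: 7.5
tcp_pos: [584.6, 163.0, 56.0]
orientation: [-0.004, 0.234, 0.972, 0.003]
contact_force: [-13.4, 17.0, 12.5]
opening: 13.9
```

>>> {"op": "drive_tool", "data": {"moves": [[-0.2,0.1,0,-0.15,0],[-0.2,0.1,0,-0.3,0],[-0.2,0.1,0,-0.45,0],[-0.2,0.1,0,-0.6,0],[-0.2,0.1,0,-0.75,0],[-0.2,0.1,0,-0.9,0],[-0.2,0.1,0,-1.05,0],[-0.2,0.1,0,-1.2,0],[-0.2,0.1,0,-1.35,0],[-0.2,0.1,0,-1.5,0],[-0.2,0.1,0,-1.6,0],[-0.2,0.1,0,-1.6,0]]}}

```text
t: 9.0
tcp_pos: [586.5, 161.1, 55.8]
orientation: [-0.001, 0.861, 0.509, 0.002]
contact_force: [1.5, 8.4, 0.2]
opening: 13.9
```

```bash
python3 - <<'E'
from h import *
st=manip.state(); print(st['tcp_pos'],st['contact_force'],st['wrist_torque'],st['opening'],st['orientation'],st['joints'])
E
```

```text
[586.53242271 161.06722852  55.81514501] [1.51836469 8.40195279 0.16723261] [ 1.42329045 -0.20270801 -0.07163492] 13.877306725300562 [-0.00099217  0.86080193  0.50893597  0.00179734] [0.13658639 0.34853949 1.7024351  0.00363634 1.0880741  0.63779986]
```

>>> {"op": "drive_tool", "data": {"moves": [[0,0,0,-0.1,0],[0,0,0,-0.2,0],[0,0,0,-0.3,0],[0,0,0,-0.3,0]]}}

```text
t: 9.5
tcp_pos: [586.2, 160.8, 55.9]
orientation: [-0.001, 0.927, 0.376, 0.001]
contact_force: [-0.6, 6.6, 1.6]
opening: 15.3
```

```bash
python3 - <<'E'
from h import *
st=manip.state(); print(st['tcp_pos'],st['contact_force'],st['wrist_torque'],st['opening'],st['orientation'],st['joints'])
E
```

```text
[586.21009393 160.76131102  55.87620549] [-0.59741127  6.62536579  1.58106138] [1.16700484 0.05778675 0.84031213] 15.339494524146131 [-8.60251210e-04  9.26817109e-01  3.75510381e-01  1.12262542e-03] [0.13672574 0.34829096 1.70262372 0.00250458 1.08892552 0.93646769]
```

Wrist torque rose to 0.84 N m and the pads began to twist on the bar, so the clamp is at its end stop. Releasing and rising.

>>> {"op": "drive_tool", "data": {"moves": [[0,0,0,0.05,0.0],[0,0,0,0.05,0.5],[0,0,0,0.05,0.5],[0,0,0,0.05,0.5],[0,0,4,0.05,0.5],[0,0,10,0.05,0.5],[0,0,15,0.05,0.5],[0,0,15,0.05,0.5]]}}

```text
t: 10.5
tcp_pos: [589.3, 159.0, 211.3]
orientation: [0.002, 0.917, 0.398, 0.005]
contact_force: [0.3, 0.1, -0.1]
opening: 43.5
```

>>> {"op": "drive_tool", "data": {"moves": [[-2,-6,14,-0.1,0.4],[-4,-12,14,-0.3,0.4],[-6,-18,14,-0.5,0.4],[-7,-24,14,-0.6,0.4],[-7,-27,14,-0.6,0.4],[-7,-27,14,-0.6,0.4]]}}

```text
t: 11.25
tcp_pos: [514.8, -114.5, 344.4]
orientation: [0.0, 0.994, 0.107, -0.001]
contact_force: [0.5, 0.7, -0.4]
opening: 34.9
```

```bash
python3 - <<'E'
from h import *
cap('wrist','w3.png');cap('side','s3.png');a=cap('scene','sc3.png')['pixels'][:,:,::-1]
cv2.imwrite('pics/sc3c.png',cv2.resize(a[170:310,335:475],None,fx=4,fy=4,interpolation=cv2.INTER_CUBIC))
print(manip.state()['tcp_pos'])
E
```

```text
[ 515.33440243 -112.30393619  344.00100099]
```

View pics/sc3c.png

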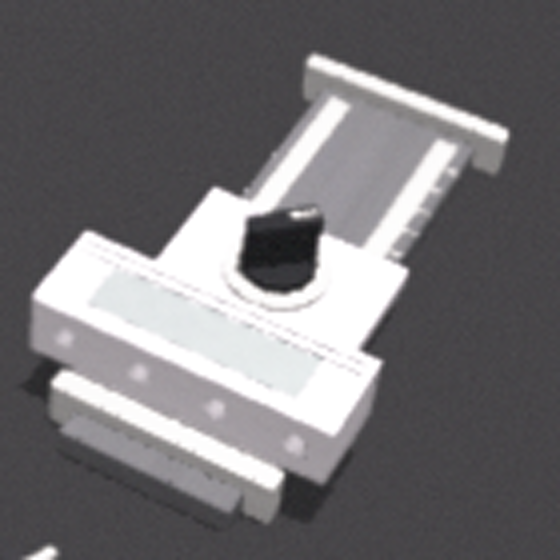

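View pics/w3.png

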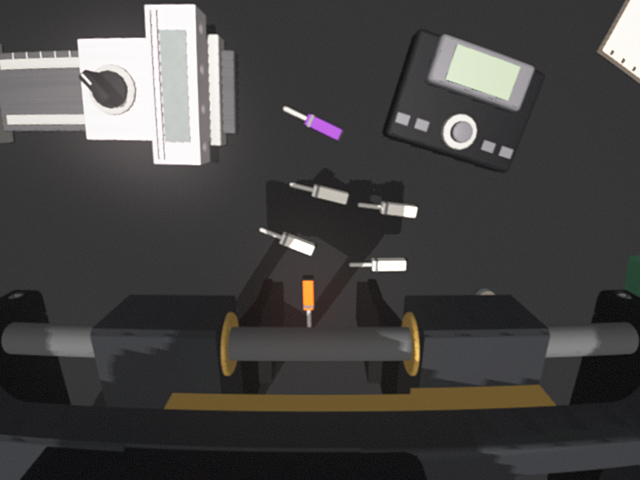

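```bash
cat > meas.py <<'E'
from h import *
def probes(c,box,z=9,thr=120,area=60):
    a=c['pixels'].astype(int); x0,x1,y0,y1=box
    m=np.zeros(a.shape[:2],'uint8'); sub=a[y0:y1,x0:x1]
    m[y0:y1,x0:x1]=(sub.min(2)>thr)&(sub.max(2)-sub.min(2)<60)
    n,l,st,ce=cv2.connectedComponentsWithStats(m); out=[]
    for i in range(1,n):
        if st[i,4]<area: continue
        ys,xs=np.where(l==i)
        P=ray(c,np.c_[xs,ys],z)[:,:2]
        r=cv2.minAreaRect(P.astype('float32'))
        cc=P.mean(0); w=np.linalg.eigh(np.cov((P-cc).T))[1][:,1]; t=(P-cc)@w
        if abs(t.min())>t.max(): w=-w;t=-t
        v=np.array([-w[1],w[0]])
        # handle: wide portion
        H=P[t<t.max()-36]; tc=((H-cc)@w); hv=((H-cc)@v)
        hc=cc+w*(tc.min()+tc.max())/2+v*(hv.min()+hv.max())/2
        tip=cc+w*t.max()+v*np.median(((P-cc)@v)[t>t.max()-15])
        d=tip-hc
        print(st[i,4],ce[i].round(0),'hc',hc.round(1),'tip',tip.round(1),'ang',round(float(np.arctan2(d[1],d[0])),3),'L',np.linalg.norm(d).round(1),'ext',(t.max()-t.min()).round(1))
        out.append((hc,tip))
    return out
E
python3 - <<'E'
from meas import *
w=manip.capture('wrist'); s=manip.capture('scene')
probes(w,(250,430,170,280),12,80)
a=w['pixels'][:,:,::-1]
cv2.imwrite('pics/w3a.png',cv2.resize(a[0:180,0:250],None,fx=3,fy=3,interpolation=cv2.INTER_CUBIC))
cv2.imwrite('pics/w3b.png',cv2.resize(a[170:290,250:430],None,fx=4,fy=4,interpolation=cv2.INTER_CUBIC))
p=(np.array([(65,337),(140,373),(216,408),(296,444)],float)+.5)/4-.5+np.array((335,170))
q=ray(s,p,52)[:,:2]; print('wells',q.round(1).tolist(),np.diff(q,axis=0).round(1).tolist())
g=s['pixels'][:,:,::-1][170:310,335:475]
cv2.imwrite('pics/sw.png',cv2.convertScaleAbs(cv2.resize(g[60:125,0:90],None,fx=8,fy=8,interpolation=cv2.INTER_CUBIC),alpha=1.6,beta=-150))
E
```

```text
583 [325. 193.] hc [ 512.9 -130.1] tip [515.3 -71.5] ang 1.531 L 58.7 ext 81.2
590 [395. 209.] hc [ 512.8 -226.8] tip [ 507.6 -167.8] ang 1.658 L 59.3 ext 82.5
594 [293. 242.] hc [ 435.1 -101.1] tip [445.5 -43. ] ang 1.394 L 59.0 ext 82.0
585 [385. 265.] hc [ 433.4 -234.4] tip [ 420.8 -176.6] ang 1.787 L 59.2 ext 81.7
wells [[542.4, 34.5], [586.5, 41.7], [629.2, 49.5], [672.7, 57.9]] [[44.1, 7.2], [42.8, 7.8], [43.5, 8.4]]
```

View pics/w3a.png

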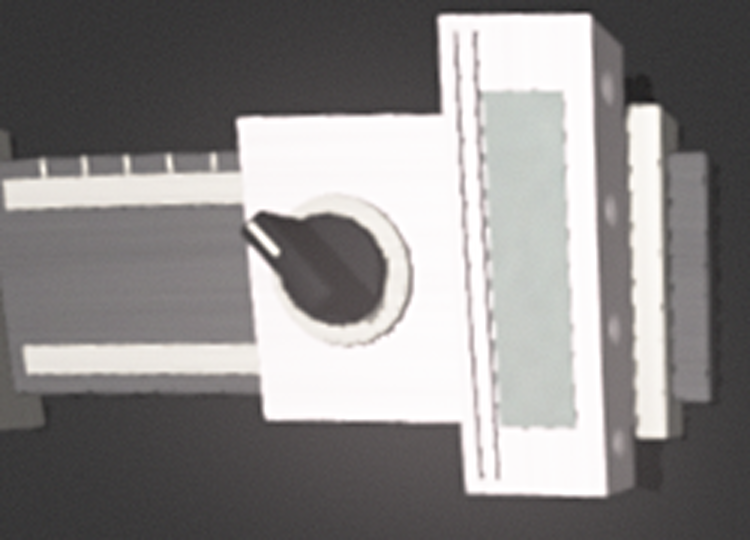

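View pics/w3b.png

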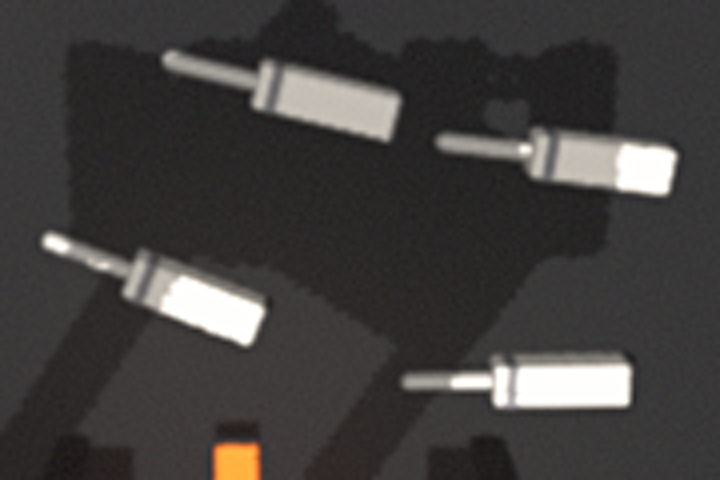

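View pics/sw.png

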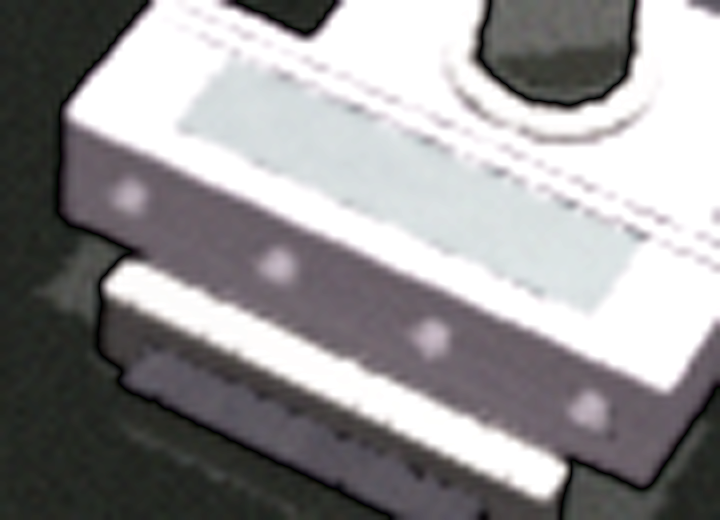

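The overhead view shows the block against the stop bar. The four white probes are at (325,193), (395,209), (293,242) and (385,265). The well mouths are at about (543,33) to (673,57). Hovering over the first probe.

>>> {"op": "drive_tool", "data": {"moves": [[-0.4,-2,-4,0.18,0.4],[-0.4,-2,-8,0.36,0.4],[-0.4,-2,-12,0.54,0.4],[-0.4,-2,-16,0.72,0.4],[-0.4,-2,-20,0.9,0.4],[-0.4,-2,-22,1.08,0.4],[-0.4,-2,-22,1.26,0.4],[-0.4,-2,-22,1.33,0.4],[-0.4,-2,-22,1.33,0.4]]}}

```text
t: 12.62
tcp_pos: [511.9, -129.7, 124.6]
orientation: [-0.0, 0.714, 0.7, -0.0]
contact_force: [-0.1, -0.3, 0.7]
opening: 34.8
```

```bash
python3 - <<'E'
from meas import *
w=cap('wrist','w4.png'); st=manip.state(); print(st['tcp_pos'],st['orientation'])
p=st['tcp_pos'].copy(); print(proj(w,[p,[p[0],p[1],7]]))
print('wells px', proj(w,[[542.9,33.5,52],[586.2,41.5,52],[629.4,49.5,52]]))
E
```

```text
[ 511.89626876 -129.98631217  124.75849864] [-3.44724323e-04  7.14776920e-01  6.99352437e-01 -6.81053202e-05]
[[318.96002903 301.87693896]
 [319.26012331 234.57499625]]
wells px [[368.22365183 -24.52290045]
 [444.77121605 -39.16465717]
 [519.04947627 -51.12968151]]
```

View pics/w4.png

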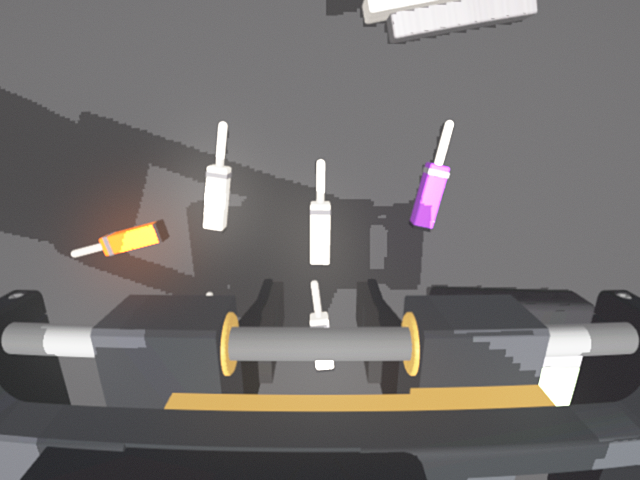

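>>> {"op": "drive_tool", "data": {"moves": [[0,0,-4,0,0.4],[0,0,-8,0,0.4],[0,0,-11,0,0.4],[0,0,-12.1,0,0.4],[0,0,-12.1,0,0.4],[0,0,-12.1,0,0],[0,0,-12.1,0,0],[0,0,-12.1,0,0],[0,0,-12.1,0,0],[0,0,-12.1,0,0]]}}

```text
t: 13.92
tcp_pos: [512.7, -131.6, 5.2]
orientation: [0.001, 0.715, 0.699, 0.0]
contact_force: [-1.4, 0.4, 6.7]
opening: 14.6
```

```bash
python3 - <<'E'
from meas import *
st=manip.state(); print(st['tcp_pos'],st['orientation'],st['contact_force'],st['opening'])
E
```

```text
[ 512.65136032 -131.56103145    5.15035904] [7.32019146e-04 7.14858812e-01 6.99268357e-01 3.29251118e-04] [-1.36368963  0.41722685  6.67161835] 14.585147075502414
```

>>> {"op": "drive_tool", "data": {"moves": [[0,0,2,0,0],[0,0,5,0,0],[1.5,3,5,0.1,0],[3,6,5,0.2,0],[4.4,9,5,0.2,0],[4.4,9,5,0.2,0],[4.4,9,5,0.2,0]]}}

```text
t: 14.8
tcp_pos: [555.3, -41.5, 53.8]
orientation: [-0.0, 0.641, 0.767, -0.0]
contact_force: [0.4, 0.1, -0.6]
opening: 14.5
```

```bash
cat > look.py <<'E'
from meas import *
import sys
n=sys.argv[1]
st=manip.state(); print(st['t'],st['tcp_pos'],st['orientation'],st['contact_force'].round(1),st['opening'])
s=cap('scene');w=cap('wrist');d=cap('side')
a=s['pixels'][:,:,::-1][190:330,290:470]; b=d['pixels'][:,:,::-1][170:310,200:380]
cv2.imwrite(f'pics/{n}s.png',cv2.resize(a,None,fx=4,fy=4,interpolation=cv2.INTER_CUBIC))
cv2.imwrite(f'pics/{n}w.png',w['pixels'][:,:,::-1])
cv2.imwrite(f'pics/{n}d.png',cv2.resize(b,None,fx=4,fy=4,interpolation=cv2.INTER_CUBIC))
E
python3 look.py a1
```

```text
14.8 [555.3352702  -41.51615083  53.80393689] [-2.66854449e-04  6.41279282e-01  7.67307410e-01 -3.86807974e-04] [ 0.4  0.1 -0.6] 14.526033311587407
```

View pics/a1s.png

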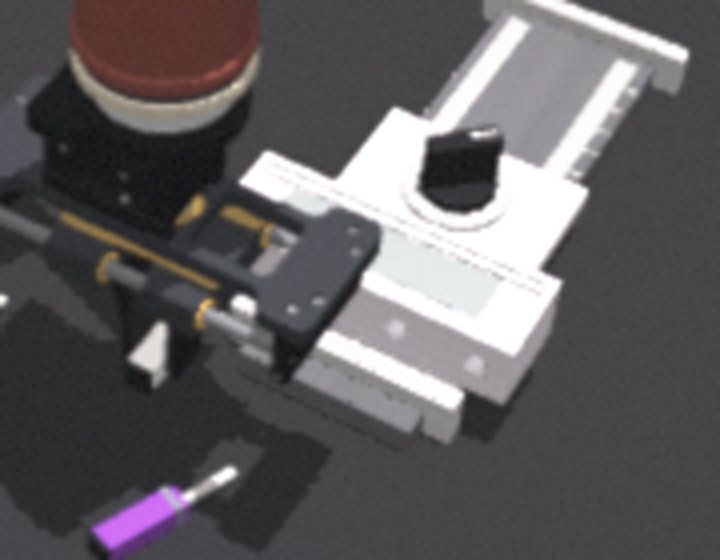

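View pics/a1w.png

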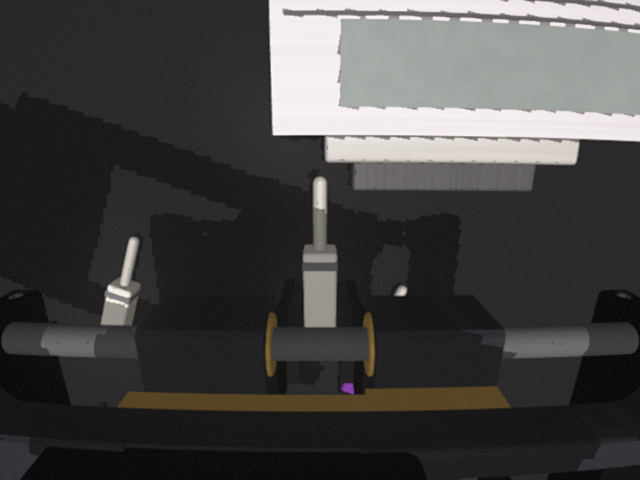

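View pics/a1d.png

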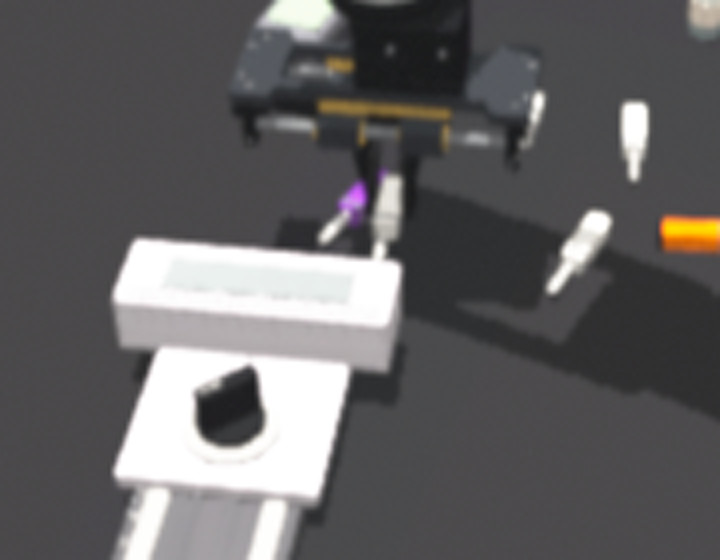

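```bash
cat > align.py <<'E'
from meas import *
def al(tip_px, corner_px, edge_px, hz, side_px=None):
    w=manip.capture('wrist')
    st=manip.state(); q=st['orientation']; yaw=2*np.arctan2(q[2],q[1])
    c=ray(w,corner_px,72)[0,:2]; e=ray(w,edge_px,72)[0,:2]
    phi=np.arctan2(*(e-c)[::-1])
    t=ray(w,tip_px,hz)[0,:2]
    return w,c,phi,t,yaw
E
python3 - <<'E'
from align import *
w=manip.capture('wrist'); g=w['pixels'].min(2).astype(int)
st=manip.state(); q=st['orientation']; print('yaw',2*np.arctan2(q[2],q[1]))
# front edge points of block top: per column, last bright row from block downward
pts=[]
for x in range(290,636,5):
    col=g[100:150,x]; 
    r=np.where(col>200)[0]
    # first transition from bright to darker
    d=np.diff(col.astype(int)); k=np.argmin(d[15:45])+15
    pts.append((x,100+k+.5))
P=ray(w,pts,72)[:,:2]
v=cv2.fitLine(P.astype('float32'),cv2.DIST_HUBER,0,.01,.01).ravel(); print('front edge',v, np.arctan(v[1]/v[0]))
print(pts[::10])
L=[]
for y in range(10,130,5):
    d=np.diff(g[y,255:290]); L.append((255+np.argmax(d)+.5,y))
Q=ray(w,L,72)[:,:2]; u=cv2.fitLine(Q.astype('float32'),cv2.DIST_HUBER,0,.01,.01).ravel(); print('left edge',u,np.arctan2(u[0],u[1]),L[::8])
# pin
H=[]
for y in range(180,245,4):
    d=g[y,300:340]; r=np.where(d>d.max()*.6)[0]; H.append((300+r.mean(),y))
T=ray(w,H,56)[:,:2]; print('pin',T[0],T[-1],np.arctan2(*(T[0]-T[-1])[::-1])); print(H[::5])
E
```

```text
yaw 1.7475582516746049
front edge [9.8424256e-01 1.7682377e-01 6.0817108e+02 4.5878475e+01] 0.17775843
[(290, np.float64(134.5)), (340, np.float64(133.5)), (390, np.float64(133.5)), (440, np.float64(134.5)), (490, np.float64(135.5)), (540, np.float64(136.5)), (590, np.float64(138.5))]
left edge [ 1.7639290e-01 -9.8431987e-01  5.2054620e+02  5.3539223e+01] 2.964272 [(np.float64(268.5), 10), (np.float64(269.5), 50), (np.float64(270.5), 90)]
pin [545.5510202   14.86135731] [550.5866501  -13.34488812] 1.7474639660028415
[(np.float64(319.5), 180), (np.float64(319.5), 200), (np.float64(319.0), 220), (np.float64(319.5), 240)]
```

The wrist view shows the held probe with its pin tip at (319,180), just ahead of the bar. The block's left front corner is at (272,134). Rail angle is 0.1775 and the tip needs about 1 mm sideways and −4 mm in z. Inserting.

>>> {"op": "drive_tool", "data": {"moves": [[0.1,0,-0.42,0,0],[0.1,0,-0.42,0,0],[-0.1,1.1,-0.42,0,0],[-0.25,2.0,-0.42,0,0],[-0.43,3.0,-0.42,0,0],[-0.43,3.0,-0.42,0,0]]}}

```text
t: 15.75
tcp_pos: [551.3, -10.2, 50.0]
orientation: [-0.0, 0.641, 0.768, -0.0]
contact_force: [-0.7, -0.0, -0.1]
opening: 14.6
```

```bash
python3 look.py a2
```

```text
15.75 [551.32354478 -10.15255417  49.95218417] [-6.98951016e-05  6.40846283e-01  7.67669223e-01 -1.03884705e-05] [-0.7 -0.  -0.1] 14.636084039691621
```

View pics/a2w.png

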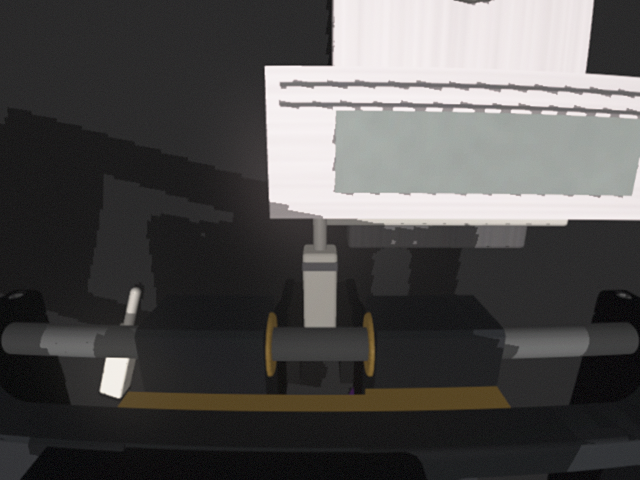

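The pin is entering the well with no force. Continuing.

>>> {"op": "drive_tool", "data": {"moves": [[-0.18,1.0,0,0,0],[-0.32,1.8,0,0,0],[-0.36,2.0,0,0,0],[-0.36,2.0,0,0,0]]}}

```text
t: 16.4
tcp_pos: [548.1, 7.8, 50.0]
orientation: [0.001, 0.641, 0.767, -0.001]
contact_force: [0.8, -5.1, -0.6]
opening: 14.9
```

>>> {"op": "drive_tool", "data": {"moves": [[-0.05,0.3,0,0,0],[-0.05,0.3,0,0,0]]}}

```text
t: 16.65
tcp_pos: [548.2, 8.0, 50.2]
orientation: [0.003, 0.641, 0.767, -0.002]
contact_force: [1.2, -15.8, -2.4]
opening: 14.4
```

```bash
python3 look.py a3
```

```text
16.65 [548.15634676   7.99678212  50.2007491 ] [ 0.00272438  0.64108838  0.76745926 -0.00213262] [  1.2 -15.8  -2.4] 14.37181583214534
```

View pics/a3w.png

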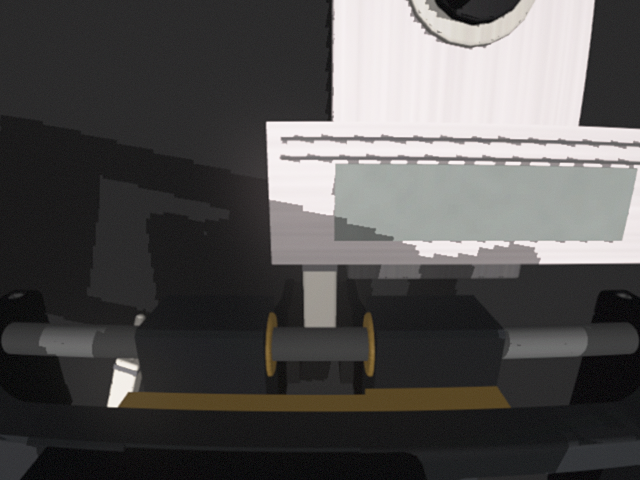

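>>> {"op": "drive_tool", "data": {"moves": [[0,-0.2,0,0,0],[0,-0.2,0,0,0.33],[0,-0.2,0,0,0.33],[0,-0.2,0,0,0.33],[0,-0.2,2,0,0.33],[0,-0.2,6,0,0.33],[-3,-4,8,-0.18,0.4],[-7,-8,8,-0.36,0.4],[-11,-11,8,-0.36,0.4],[-11,-11,8,-0.36,0.4],[-11,-11,8,-0.36,0.4]]}}

```text
t: 18.18
tcp_pos: [438.0, -98.2, 130.3]
orientation: [0.0, 0.769, 0.64, 0.001]
contact_force: [0.6, 0.5, 0.2]
opening: 34.7
```

```bash
python3 look.py b1; python3 - <<'E'
from meas import *
w=manip.capture('wrist');p=manip.state()['tcp_pos']; print(proj(w,[[p[0],p[1],7.5]]))
E
```

```text
18.175 [438.03692578 -98.16765086 130.34296335] [4.31184333e-04 7.68605173e-01 6.39723101e-01 5.05527973e-04] [0.6 0.5 0.2] 34.73038368146364
[[318.88810349 232.57573667]]
```

View pics/b1w.png

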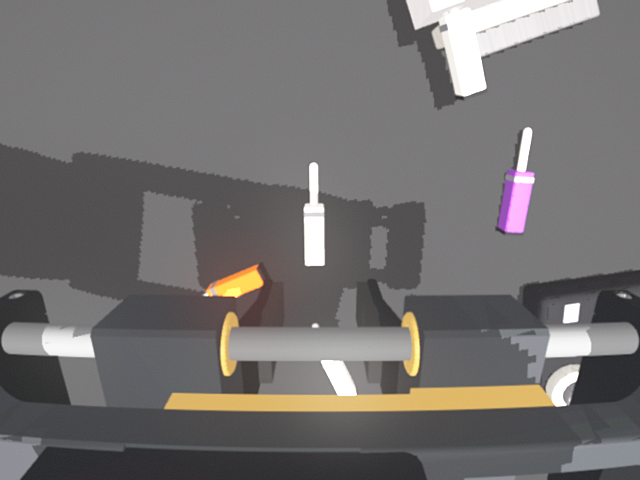

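View pics/b1s.png

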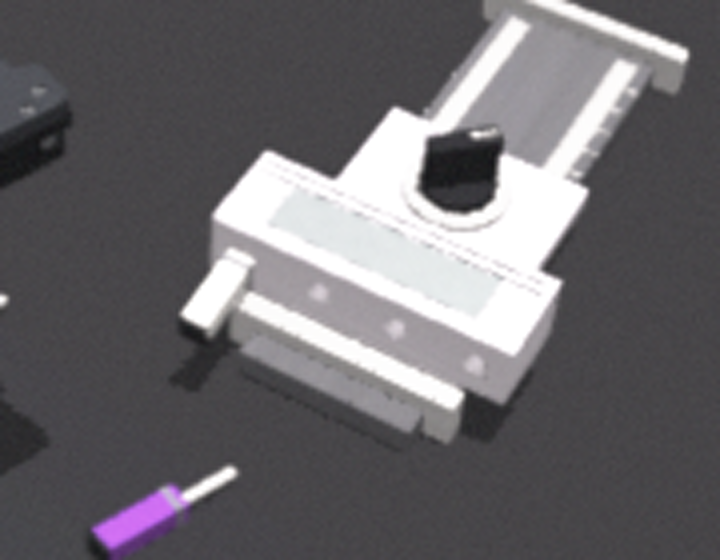

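```bash
cat > prb.py <<'E'
from meas import *
import sys
w=manip.capture('wrist');st=manip.state();p=st['tcp_pos'];q=st['orientation'];yaw=2*np.arctan2(q[2],q[1])
x0,x1,y0,y1=map(int,sys.argv[1:5])
r=probes(w,(x0,x1,y0,y1),13,int(sys.argv[5]) if len(sys.argv)>5 else 100,150)
for hc,tip in r:
    d=tip-hc; print('move cm',((hc-p[:2])/10).round(2),'turn',(np.arctan2(d[1],d[0])-yaw).round(3))
E
python3 prb.py 280 345 150 275
```

```text
4183 [314. 192.] hc [439.9 -59.9] tip [ 430.1 -122.9] ang -1.725 L 63.8 ext 91.5
move cm [0.18 3.77] turn -3.115
```

```bash
python3 prb.py 280 345 150 275 170
```

```text
1602 [314. 223.] hc [433.6 -99.8] tip [444.3 -42.2] ang 1.388 L 58.5 ext 80.9
move cm [-0.43 -0.21] turn -0.002
```

>>> {"op": "drive_tool", "data": {"moves": [[-0.4,-0.2,-4,0,0.4],[-0.4,-0.2,-8,0,0.4],[-0.4,-0.2,-11,0,0.4],[-0.4,-0.2,-12.7,0,0.4],[-0.4,-0.2,-12.7,0,0.4],[-0.4,-0.2,-12.7,0,0],[-0.4,-0.2,-12.7,0,0],[-0.4,-0.2,-12.7,0,0],[-0.4,-0.2,-12.7,0,0],[-0.4,-0.2,-12.7,0,0]]}}

```text
t: 19.73
tcp_pos: [433.7, -100.3, 3.2]
orientation: [0.0, 0.768, 0.64, 0.0]
contact_force: [-0.3, 1.2, 2.0]
opening: 14.4
```

>>> {"op": "drive_tool", "data": {"moves": [[0,0,4,0,0],[3,0,9,0.1,0],[8,2,10,0.2,0],[13,5,10,0.3,0],[16.6,6.7,10,0.36,0],[16.6,6.7,10,0.36,0],[16.6,6.7,7,0.36,0],[16.6,6.7,4.9,0.36,0],[16.6,6.7,4.9,0.36,0]]}}

```text
t: 20.85
tcp_pos: [596.7, -33.3, 49.4]
orientation: [-0.002, 0.642, 0.767, -0.001]
contact_force: [0.2, -0.1, -0.3]
opening: 14.6
```

```bash
python3 look.py b2; cat > pin.py <<'E'
from meas import *
import sys
well=int(sys.argv[1]); hz=float(sys.argv[2])
w=manip.capture('wrist'); g=w['pixels'].min(2).astype(int)
st=manip.state(); q=st['orientation']; print('yaw',2*np.arctan2(q[2],q[1]),'->1.7483', st['tcp_pos'].round(1))
xd=np.array([.9843,.1766]);yd=np.array([-.1766,.9843])
H=[]
y0,y1=int(sys.argv[3]),int(sys.argv[4])
for y in range(y0,y1,4):
    d=g[y,300:340]; r=np.where(d>d.max()*.6)[0]; H.append((300+r.mean(),y))
T=ray(w,H,hz)[:,:2]; print(H[::4]); t=T[0]; print('pin ang',np.arctan2(*(T[0]-T[-1])[::-1]),'tip xr',t@xd,'yr',t@yd)
wx=540.6+44*well
dx=wx-t@xd; adv=-62.4-t@yd
print('lateral mm',dx,'as cm',(dx*xd/10).round(2),'gap to face',adv,'30mm in +32.5:',((adv+32.5)*yd/10).round(2))
E

```

```text
20.85 [596.66421014 -33.31725501  49.38950176] [-0.00234725  0.64179695  0.76686974 -0.00140389] [ 0.2 -0.1 -0.3] 14.608011662109682
```

View pics/b2w.png

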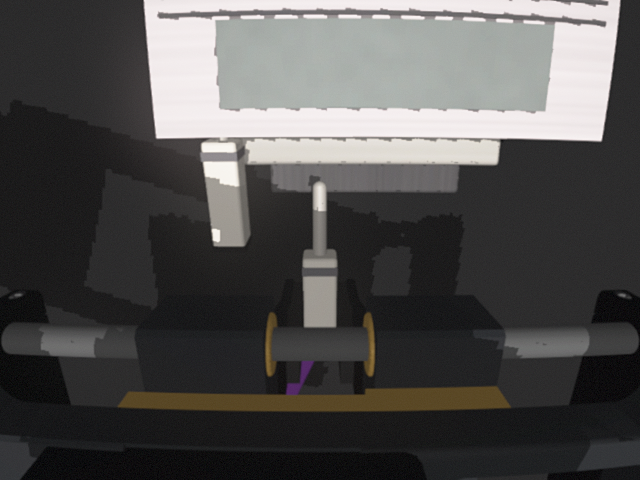

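```bash
python3 pin.py 1 53.7 185 250; python3 - <<'E'
from meas import *
w=manip.capture('wrist');a=w['pixels'][:,:,::-1]
cv2.imwrite('pics/b2c.png',cv2.resize(a[110:250,180:260],None,fx=4,fy=4,interpolation=cv2.INTER_CUBIC))
xd=np.array([.9843,.1766]);yd=np.array([-.1766,.9843])
for yr in (-62.4,-67):
    p=540.6*xd+yr*yd; print(yr,proj(w,[[*p,59.5],[*p,52]]).round(1).tolist())
E
```

```text
yaw 1.748394877045584 ->1.7483 [600.2 -33.6  53.2]
[(np.float64(319.5), 185), (np.float64(319.5), 201), (np.float64(319.0), 217), (np.float64(319.0), 233), (np.float64(322.5), 249)]
pin ang 1.7948485273467731 tip xr 584.8376400016384 yr -83.55618682677974
lateral mm -0.23764000163839683 as cm [-0.02 -0.  ] gap to face 21.156186826779738 30mm in +32.5: [-0.95  5.28]
-62.4 [[209.7, 135.3], [214.7, 135.0]]
-67 [[210.5, 146.9], [215.4, 146.1]]
```

View pics/b2c.png

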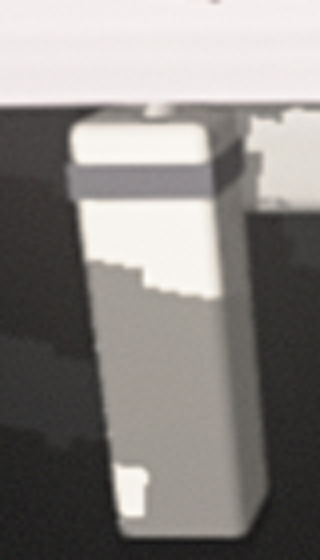

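```bash
python3 -c "
from h import *
st=manip.state();print(st['t'],st['tcp_pos'],st['qd'].round(3))"; python3 pin.py 1 53.7 185 245
```

```text
21.1 [600.37971842 -33.58994188  53.33476436] [ 0.002  0.001 -0.     0.002 -0.002  0.   ]
yaw 1.7486031005099036 ->1.7483 [600.3 -33.5  53.2]
[(np.float64(319.5), 185), (np.float64(319.5), 201), (np.float64(319.0), 217), (np.float64(319.0), 233)]
pin ang 1.739385028602994 tip xr 585.298654041008 yr -83.64063714285905
lateral mm -0.6986540410080124 as cm [-0.07 -0.01] gap to face 21.24063714285905 30mm in +32.5: [-0.95  5.29]
```

>>> {"op": "drive_tool", "data": {"moves": [[-0.05,0,-0.55,0,0],[-0.05,0,-0.55,0,0],[-0.25,1.1,-0.55,0,0],[-0.4,2.0,-0.55,0,0],[-0.58,3.0,-0.55,0,0],[-0.58,3.0,-0.55,0,0]]}}

```text
t: 21.9
tcp_pos: [593.4, -2.1, 46.4]
orientation: [-0.0, 0.641, 0.768, -0.0]
contact_force: [0.2, 0.6, -1.0]
opening: 14.6
```

>>> {"op": "drive_tool", "data": {"moves": [[-0.18,1.0,0,0,0],[-0.32,1.8,0,0,0],[-0.4,2.2,0,0,0],[-0.4,2.2,0,0,0]]}}

```text
t: 22.4
tcp_pos: [590.0, 17.1, 46.5]
orientation: [0.001, 0.641, 0.767, -0.001]
contact_force: [1.1, -6.9, -1.9]
opening: 15.1
```

>>> {"op": "drive_tool", "data": {"moves": [[-0.05,0.3,0,0,0],[-0.05,0.3,0,0,0]]}}

```text
t: 22.65
tcp_pos: [590.0, 17.3, 46.6]
orientation: [0.003, 0.641, 0.767, -0.002]
contact_force: [2.0, -17.1, -2.8]
opening: 14.6
```

```bash
python3 look.py b3; python3 - <<'E'
import cv2
a=cv2.imread('pics/b3w.png'); cv2.imwrite('pics/b3c.png',cv2.resize(a[230:350,170:370],None,fx=4,fy=4,interpolation=cv2.INTER_CUBIC))
E
```

```text
22.65 [589.97060305  17.32885373  46.64871986] [ 0.00292824  0.64130767  0.76727497 -0.00224003] [  2.  -17.1  -2.8] 14.570731868761577
```

View pics/b3c.png

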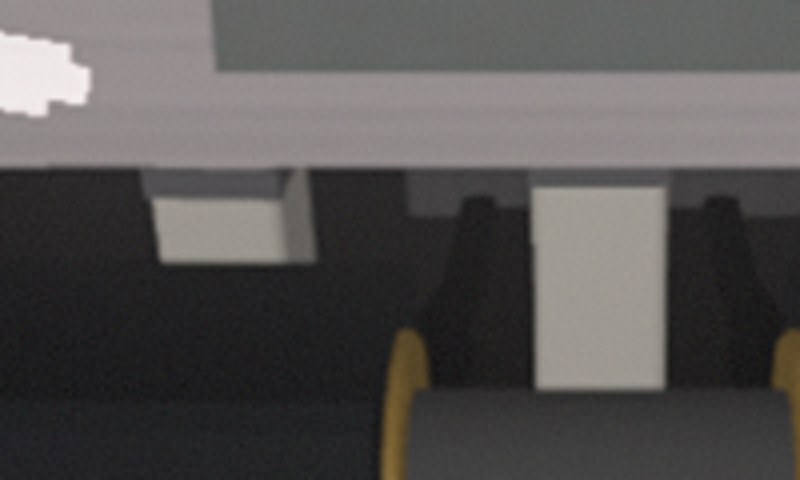

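>>> {"op": "drive_tool", "data": {"moves": [[0,0,0,0,0.33],[0,-0.1,0,0,0.33],[0,-0.2,0,0,0.33],[0,-0.2,2,0,0.33],[0,-0.2,6,0,0.33],[0,-0.2,9,0,0.33],[-3,-6,9,-0.03,0.4],[-5,-12,9,-0.06,0.4],[-7,-18,9,-0.09,0.4],[-7.5,-24,9,-0.09,0.4],[-7.5,-24.2,8,-0.09,0.4],[-7.5,-24.2,8,-0.09,0.4]]}}

```text
t: 24.3
tcp_pos: [513.7, -219.8, 126.3]
orientation: [-0.001, 0.676, 0.737, 0.0]
contact_force: [-0.0, 0.6, -0.8]
opening: 34.5
```

```bash
python3 look.py d1; python3 prb.py 270 360 140 290 170
```

```text
24.3 [ 513.71692817 -219.82712789  126.33151333] [-6.81489134e-04  6.75713261e-01  7.37164230e-01  1.50238489e-04] [-0.   0.6 -0.8] 34.50470050291029
1601 [315. 229.] hc [ 512.  -225.9] tip [ 506.2 -167.7] ang 1.669 L 58.4 ext 80.8
move cm [-0.27 -0.71] turn 0.008
```

View pics/d1w.png

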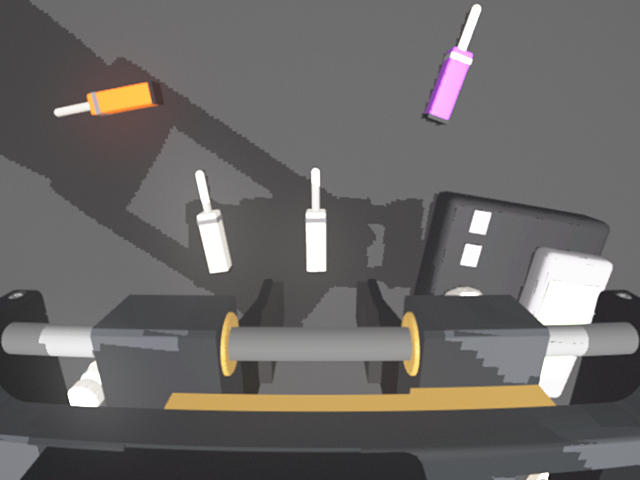

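View pics/d1s.png

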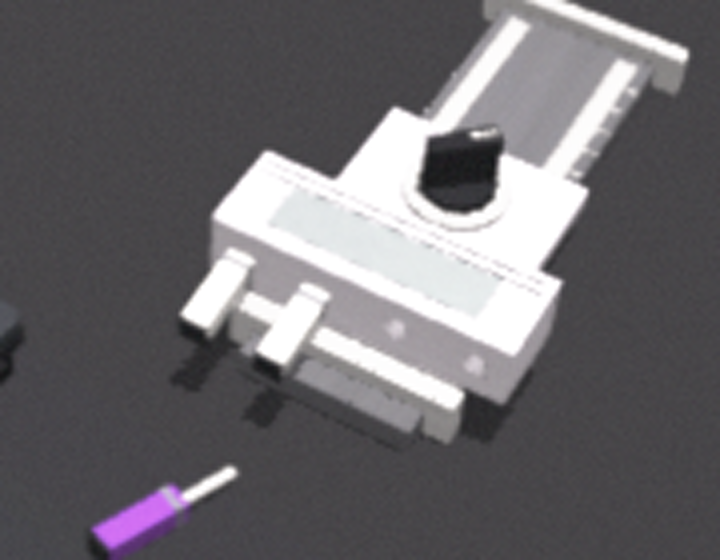

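>>> {"op": "drive_tool", "data": {"moves": [[-0.2,-0.6,-4,0,0.4],[-0.2,-0.6,-8,0,0.4],[-0.2,-0.6,-11,0,0.4],[-0.2,-0.6,-12.2,0,0.4],[-0.2,-0.6,-12.2,0,0.4],[-0.2,-0.6,-12.2,0,0],[-0.2,-0.6,-12.2,0,0],[-0.2,-0.6,-12.2,0,0],[-0.2,-0.6,-12.2,0,0],[-0.2,-0.6,-12.2,0,0]]}}

```text
t: 25.75
tcp_pos: [512.9, -226.7, 5.5]
orientation: [0.001, 0.675, 0.737, 0.0]
contact_force: [-0.7, 1.3, 5.8]
opening: 14.6
```

```bash
python3 -c "
from h import *
st=manip.state();print(st['t'],st['tcp_pos'],st['contact_force'],2*np.arctan2(st['orientation'][2],st['orientation'][1]))"
```

```text
25.75 [ 512.85592106 -226.69828899    5.48538117] [-0.72638041  1.26918236  5.77352048] 1.6586848273812298
```

>>> {"op": "drive_tool", "data": {"moves": [[0,0,4,0,0],[3,3,9,0.05,0],[7,8,9,0.09,0],[10,13,9,0.09,0],[13,19,9,0.09,0],[13,20,8,0.09,0],[13,20,6,0.09,0],[13,20,4.5,0.09,0],[13,20,4.5,0.09,0],[13,20,4.5,0.09,0]]}}

```text
t: 27.0
tcp_pos: [642.1, -27.5, 49.5]
orientation: [0.0, 0.642, 0.767, -0.0]
contact_force: [0.8, 0.6, 0.5]
opening: 14.9
```

```bash
python3 look.py d2;python3 pin.py 2 53.7 185 245
```

```text
27.0 [642.05815546 -27.53957425  49.4784082 ] [ 6.29322353e-06  6.42123030e-01  7.66601600e-01 -4.97579257e-05] [0.8 0.6 0.5] 14.939489171942064
yaw 1.7482388526099766 ->1.7483 [642.8 -26.7  50.3]
[(np.float64(319.5), 185), (np.float64(319.5), 201), (np.float64(319.5), 217), (np.float64(319.5), 233)]
pin ang 1.7477832563296887 tip xr 628.2748991563084 yr -84.16802928882956
lateral mm 0.3251008436916436 as cm [0.03 0.01] gap to face 21.76802928882956 30mm in +32.5: [-0.96  5.34]
```

View pics/d2w.png

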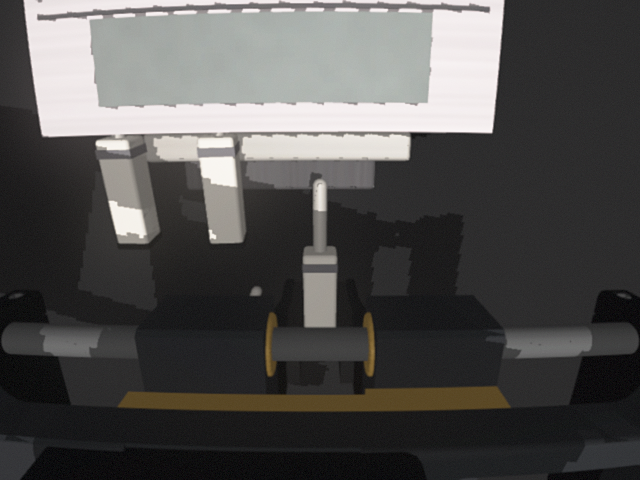

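>>> {"op": "drive_tool", "data": {"moves": [[0.03,0,0,0,0],[-0.17,1.1,0,0,0],[-0.33,2.0,0,0,0],[-0.5,3.0,0,0,0],[-0.5,3.0,0,0,0]]}}

```text
t: 27.82
tcp_pos: [636.9, 5.0, 49.4]
orientation: [-0.0, 0.641, 0.768, -0.0]
contact_force: [-0.4, -0.1, -0.7]
opening: 14.7
```

>>> {"op": "drive_tool", "data": {"moves": [[-0.18,1.0,0,0,0],[-0.32,1.8,0,0,0],[-0.41,2.3,0,0,0],[-0.41,2.3,0,0,0]]}}

```text
t: 28.32
tcp_pos: [633.5, 24.3, 49.6]
orientation: [0.002, 0.641, 0.767, -0.001]
contact_force: [0.6, -10.2, -2.2]
opening: 14.3
```

>>> {"op": "drive_tool", "data": {"moves": [[-0.05,0.3,0,0,0],[-0.05,0.3,0,0,0]]}}

```text
t: 28.58
tcp_pos: [633.5, 24.5, 49.7]
orientation: [0.003, 0.641, 0.767, -0.003]
contact_force: [1.0, -17.4, -1.6]
opening: 14.5
```

```bash
python3 look.py d3; python3 - <<'E'
import cv2
a=cv2.imread('pics/d3w.png'); cv2.imwrite('pics/d3c.png',cv2.resize(a[230:350,170:370],None,fx=4,fy=4,interpolation=cv2.INTER_CUBIC))
E
```

```text
28.575 [633.48261002  24.51609362  49.7253514 ] [ 0.00329358  0.64148211  0.76712674 -0.00253397] [  1.  -17.4  -1.6] 14.517642772875893
```

View pics/d3c.png

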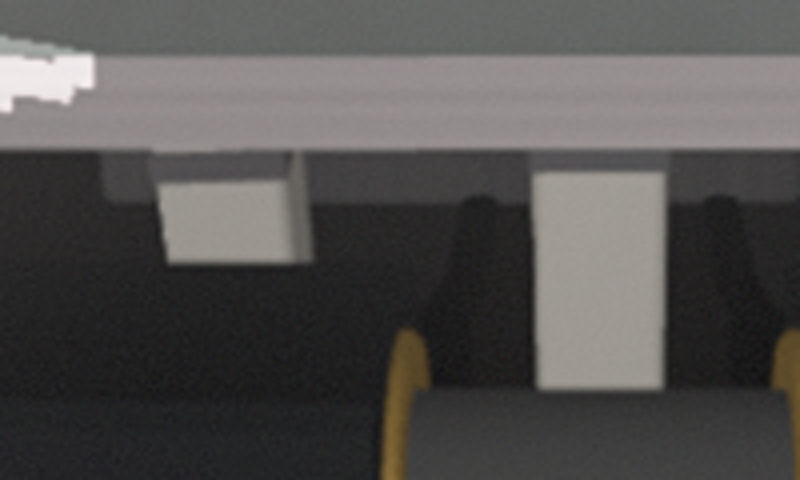

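>>> {"op": "drive_tool", "data": {"moves": [[0,0,0,0,0.33],[0,-0.1,0,0,0.33],[0,-0.2,0,0,0.33],[0,-0.2,2,0,0.33],[0,-0.2,6,0,0.33],[0,-0.2,9,0,0.33],[-4,-6,9,0.03,0.4],[-9,-12,9,0.03,0.4],[-14,-18,9,0.03,0.4],[-18,-23,9,0.03,0.4],[-20,-26.2,8,0.03,0.4],[-20,-26.2,8,0.03,0.4]]}}

```text
t: 30.22
tcp_pos: [431.1, -234.6, 130.7]
orientation: [0.001, 0.631, 0.776, -0.0]
contact_force: [-0.5, 1.0, 0.3]
opening: 34.5
```

```bash
python3 look.py e1; python3 prb.py 250 370 140 290 170
```

```text
30.225 [ 431.12562248 -234.62747299  130.72380897] [ 8.43077157e-04  6.31236062e-01  7.75590276e-01 -2.17161729e-04] [-0.5  1.   0.3] 34.525917000660755
1630 [316. 220.] hc [ 431.7 -234.1] tip [ 419.  -176.6] ang 1.788 L 58.9 ext 81.7
move cm [-0.18 -0.22] turn 0.009
```

View pics/e1w.png

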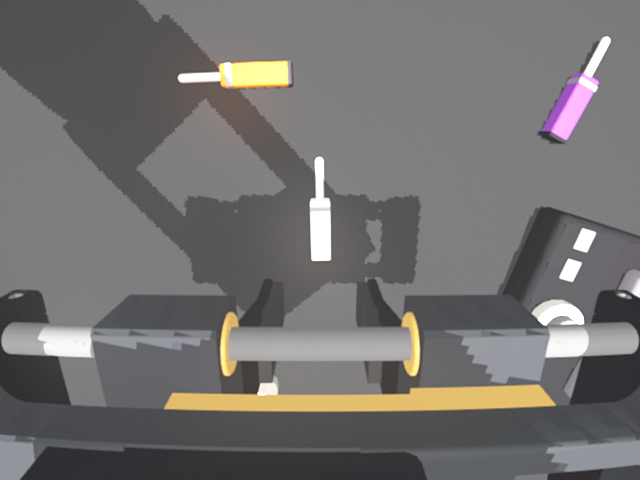

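View pics/e1s.png

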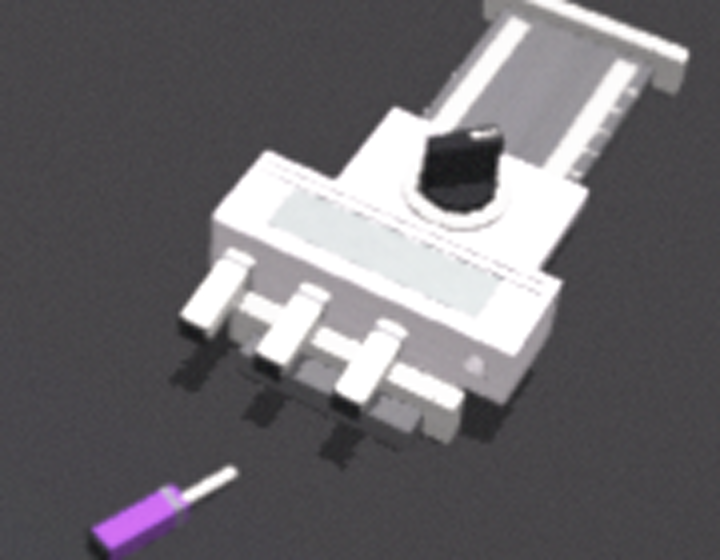

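```bash
python3 -c "
from h import *
st=manip.state();print(st['t'],st['tcp_pos'])"
```

```text
30.425 [ 433.5033821  -231.84130165  130.32490209]
```

>>> {"op": "drive_tool", "data": {"moves": [[-0.15,-0.2,-4,0,0.4],[-0.15,-0.2,-8,0,0.4],[-0.15,-0.2,-11,0,0.4],[-0.15,-0.2,-12.7,0,0.4],[-0.15,-0.2,-12.7,0,0.4],[-0.15,-0.2,-12.7,0,0],[-0.15,-0.2,-12.7,0,0],[-0.15,-0.2,-12.7,0,0],[-0.15,-0.2,-12.7,0,0],[-0.15,-0.2,-12.7,0,0]]}}

```text
t: 31.68
tcp_pos: [431.5, -234.5, 3.0]
orientation: [0.0, 0.63, 0.777, 0.0]
contact_force: [0.3, 1.2, 5.4]
opening: 14.9
```

```bash
python3 -c "
from h import *
st=manip.state();print(st['t'],st['tcp_pos'],st['contact_force'],2*np.arctan2(st['orientation'][2],st['orientation'][1]))"
```

```text
31.675 [ 431.5019473  -234.46095793    2.9975509 ] [0.2927389  1.18958785 5.42934257] 1.778622884970159
```

>>> {"op": "drive_tool", "data": {"moves": [[0,0,4,0,0],[3,2,9,0,0],[8,6,9,-0.03,0],[13,10,9,-0.03,0],[18,14,9,-0.03,0],[22,18,9,-0.03,0],[25.5,21.4,9,-0.03,0],[25.5,21.4,8,-0.03,0],[25.5,21.4,6,-0.03,0],[25.5,21.4,4.5,-0.03,0],[25.5,21.4,4.5,-0.03,0],[25.5,21.4,4.5,-0.03,0]]}}

```text
t: 33.17
tcp_pos: [686.0, -21.0, 47.7]
orientation: [0.0, 0.642, 0.767, 0.0]
contact_force: [-0.3, 0.2, -0.0]
opening: 14.4
```

```bash
python3 look.py e2;python3 pin.py 3 53.7 185 245
```

```text
33.175 [685.95476844 -21.04579447  47.6682215 ] [8.67734187e-05 6.41862340e-01 7.66819879e-01 3.36521221e-05] [-0.3  0.2 -0. ] 14.431203103990619
yaw 1.7485431445131763 ->1.7483 [686.7 -20.5  48.5]
[(np.float64(318.5), 185), (np.float64(318.5), 201), (np.float64(318.5), 217), (np.float64(319.0), 233)]
pin ang 1.7563517099560757 tip xr 672.1924525645514 yr -85.47317022599853
lateral mm 0.40754743544857774 as cm [0.04 0.01] gap to face 23.07317022599853 30mm in +32.5: [-0.98  5.47]
```

View pics/e2w.png

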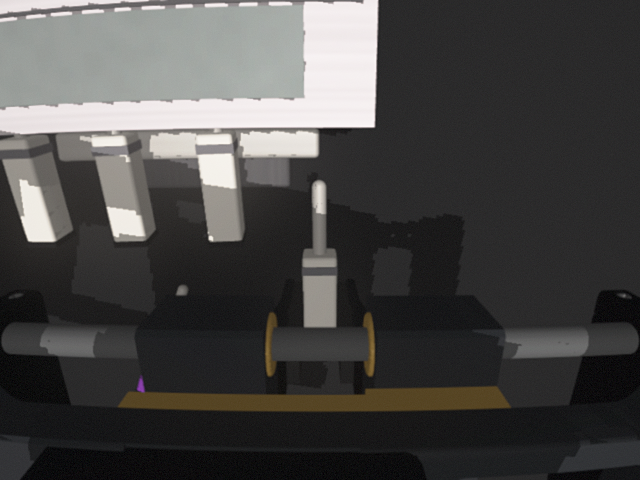

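>>> {"op": "drive_tool", "data": {"moves": [[0.04,0,-0.1,0,0],[-0.17,1.1,-0.1,0,0],[-0.33,2.0,-0.1,0,0],[-0.5,3.0,-0.1,0,0],[-0.5,3.0,-0.1,0,0]]}}

```text
t: 34.0
tcp_pos: [680.8, 11.1, 46.4]
orientation: [-0.0, 0.641, 0.768, -0.0]
contact_force: [-0.6, -0.2, -0.2]
opening: 14.8
```

>>> {"op": "drive_tool", "data": {"moves": [[-0.18,1.0,0,0,0],[-0.32,1.8,0,0,0],[-0.42,2.4,0,0,0],[-0.42,2.4,0,0,0]]}}

```text
t: 34.5
tcp_pos: [677.1, 32.4, 46.5]
orientation: [0.001, 0.641, 0.767, -0.001]
contact_force: [0.8, -5.6, -1.4]
opening: 14.6
```

>>> {"op": "drive_tool", "data": {"moves": [[-0.05,0.3,0,0,0],[-0.05,0.3,0,0,0]]}}

```text
t: 34.75
tcp_pos: [677.0, 32.6, 46.6]
orientation: [0.002, 0.642, 0.767, -0.002]
contact_force: [1.7, -12.9, -2.2]
opening: 14.7
```

>>> {"op": "drive_tool", "data": {"moves": [[0,0,0,0,0.33],[0,-0.1,0,0,0.33],[0,-0.2,0,0,0.33],[0,-0.2,2,0,0.33],[0,-0.2,6,0,0.33],[-2,-2,10,0,0.33],[-5,-5,12,0,0.33],[-5.5,-6,12,0,0.33],[-5.5,-6,12,0,0.33],[-5.5,-6,12,0,0.33]]}}

```text
t: 36.0
tcp_pos: [621.4, -22.5, 165.6]
orientation: [-0.001, 0.641, 0.767, -0.0]
contact_force: [-0.2, -0.5, -0.5]
opening: 28.9
```

```bash
python3 look.py f1; python3 - <<'E'
from meas import *
w=manip.capture('wrist');a=w['pixels'][:,:,::-1]
xd=np.array([.9843,.1766]);yd=np.array([-.1766,.9843])
for i in range(4):
    P=[[*((540.6+44*i)*xd+yr*yd),59.5] for yr in (-62.4,-66.9)]
    print(i,proj(w,P).round(1).tolist())
cv2.imwrite('pics/f1c.png',cv2.resize(a[120:320,190:450],None,fx=3,fy=3,interpolation=cv2.INTER_CUBIC))
E
```

```text
36.0 [621.37947001 -22.49614824 165.63433936] [-6.29003531e-04  6.41336222e-01  7.67259700e-01 -8.52010407e-05] [-0.2 -0.5 -0.5] 28.895699525194136
0 [[224.2, 143.7], [224.6, 150.2]]
1 [[286.5, 143.3], [286.7, 149.9]]
2 [[349.3, 143.4], [349.2, 149.9]]
3 [[411.8, 143.9], [411.4, 150.4]]
```

View pics/f1w.png

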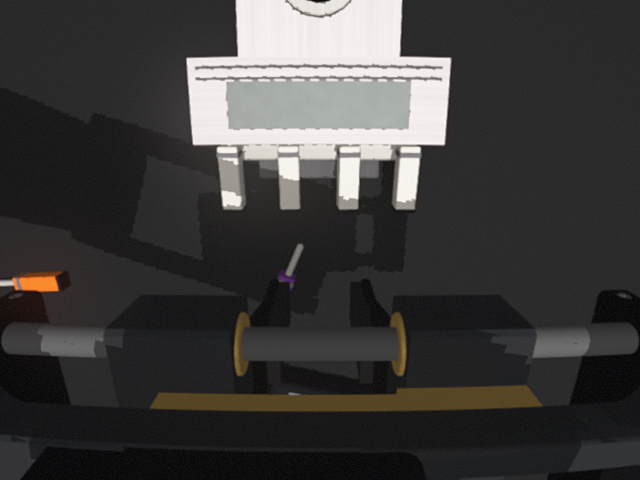

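View pics/f1s.png

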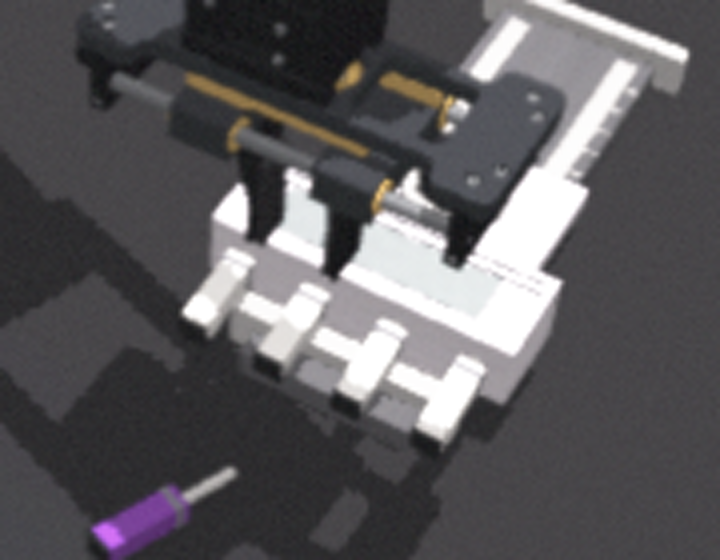

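View pics/f1c.png

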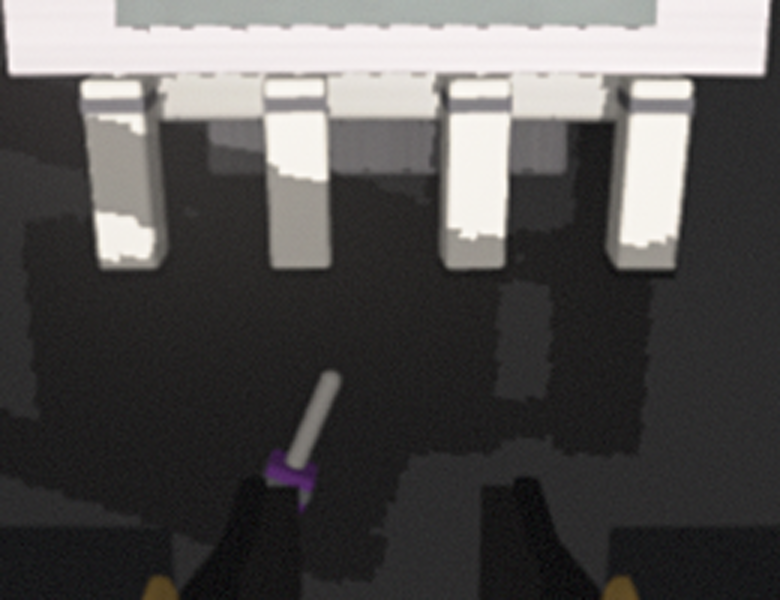

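```bash
python3 - <<'E'
from meas import *
w=manip.capture('wrist')
yd=np.array([-.1766,.9843])
q=lambda u,v,z:(ray(w,[((u+.5)/3-.5+190,(v+.5)/3-.5+120)],z)[0,:2]@yd).round(1)
print('block edge',q(400,74.5,72),'fronts',[q(u,82,59.5) for u in(115,297,480,665)],'rears',[q(u,266,z) for u in(130,300,475,645) for z in (57.5,59.5)])
E
```

```text
block edge -62.9 fronts [np.float64(-64.8), np.float64(-65.0), np.float64(-65.0), np.float64(-64.7)] rears [np.float64(-109.4), np.float64(-109.0), np.float64(-109.4), np.float64(-109.0), np.float64(-109.4), np.float64(-108.9), np.float64(-109.2), np.float64(-108.8)]
```

Handle fronts and rears average out to handles flush with the face. All four probes are home. Going to the meter button.

>>> {"op": "drive_tool", "data": {"moves": [[0,-6,0,0,0],[0,-12,0,0,0],[0.3,-18,0,0,0],[0.6,-24,-2,0,0],[0.6,-24,-2,0,0],[0.6,-24,-2,0,0],[0.6,-24,-2,0,0]]}}

```text
t: 37.12
tcp_pos: [627.9, -261.8, 146.9]
orientation: [0.0, 0.641, 0.768, 0.0]
contact_force: [-0.1, 0.1, 0.0]
opening: 0.9
```

```bash
python3 look.py g1; python3 - <<'E'
from meas import *
w=manip.capture('wrist');p=manip.state()['tcp_pos'];print(p,proj(w,[[p[0],p[1],57]]))
E
```

```text
37.125 [ 627.88143744 -261.77202099  146.89222366] [1.55661471e-04 6.40832662e-01 7.67680554e-01 2.04321977e-04] [-0.1  0.1  0. ] 0.9215278848579288
[ 627.87828886 -262.11940159  147.09757847] [[318.80708361 244.724597  ]]
```

View pics/g1w.png

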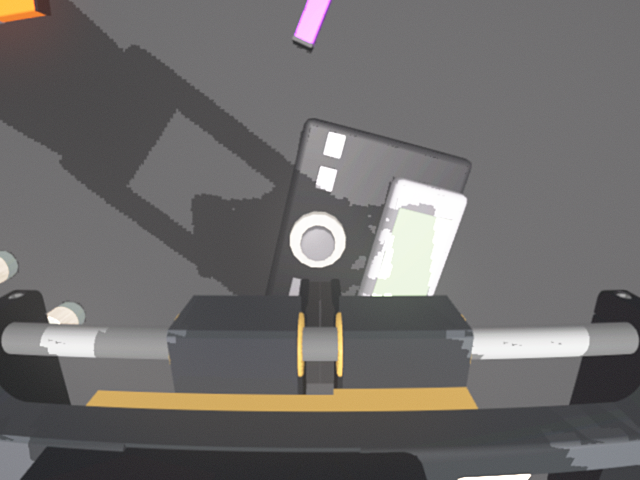

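>>> {"op": "drive_tool", "data": {"moves": [[0,0,-4,0,0],[0,0,-7.5,0,0],[0,0,-8.8,0,0],[0,0,-9.3,0,0],[0,0,-9.7,0,0],[0,0,-9.75,0,0],[0,0,-9.75,0,0],[0,0,-9.75,0,0]]}}

```text
t: 38.33
tcp_pos: [628.5, -263.7, 51.4]
orientation: [0.001, 0.641, 0.767, 0.0]
contact_force: [-3.7, 2.6, 6.1]
opening: 0.2
```

>>> {"op": "drive_tool", "data": {"moves": [[0,0,-0.15,0,0],[0,0,-0.15,0,0],[0,0,-0.15,0,0]]}}

```text
t: 38.7
tcp_pos: [628.6, -263.7, 51.3]
orientation: [0.001, 0.641, 0.767, 0.0]
contact_force: [-6.0, 4.9, 13.0]
opening: 0.3
```

>>> {"op": "drive_tool", "data": {"moves": [[0,0,3,0,0],[0,0,8,0,0],[0,0,14,0,0],[-5,0,16,0,0],[-10,0,16,0,0],[-12,0,16,0,0],[-12,0,16,0,0]]}}

```text
t: 39.58
tcp_pos: [507.2, -264.0, 209.2]
orientation: [0.002, 0.642, 0.767, 0.0]
contact_force: [0.1, 0.3, -0.4]
opening: 0.2
```

```bash
python3 look.py z1; python3 - <<'E'
from meas import *
s=cap('scene','z2.png')
E
```

```text
39.575 [ 507.17669437 -263.96422284  209.15000556] [1.69734651e-03 6.41958008e-01 7.66737912e-01 9.65895856e-05] [ 0.1  0.3 -0.4] 0.18334513559062962
```

View pics/z1s.png

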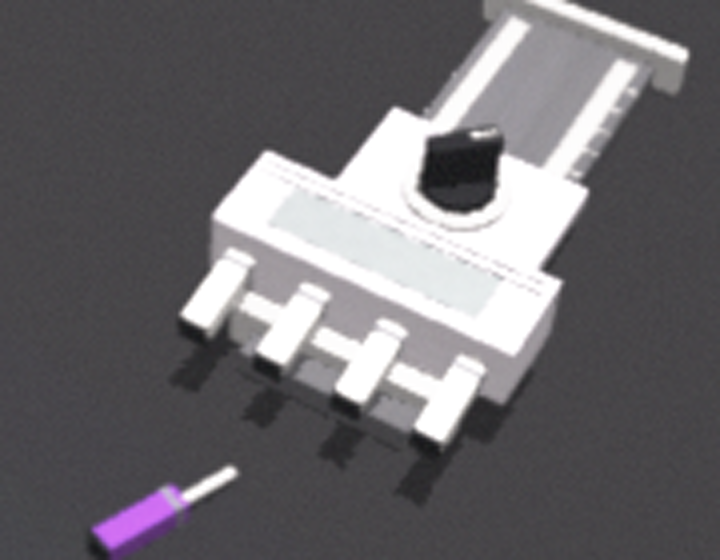

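View pics/z2.png

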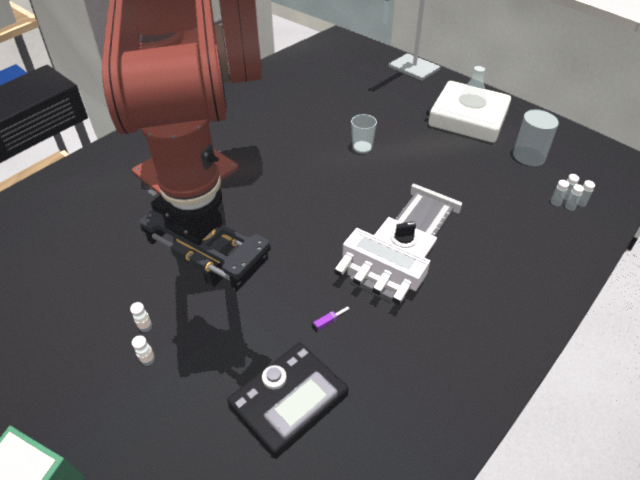

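```bash
python3 -c "
from workcell import manip
print(manip.hand_in(), manip.state()['t'])"
```

```text
the job is handed in; nothing more can be done
the job is handed in; nothing more can be done
```

The job is done and handed in at about 40 s of the 208 s allowed.

- **Clamp and block:** I slackened the clamp knob by 1.6 rad and dragged the block to the stop, where the force built to 17 N against the roughly 2 N it needs to slide. I then tightened the knob until it hit its end stop, with wrist torque at 0.84 N m.
- **Probes:** All four white probes are in wells 0 to 3, each pushed in until the force reached 13–17 N. I left the purple and orange decoys alone.
- **Start button:** It was pressed about 5.7 mm deep, with 13 N at the end, and then released.

**Last checks:**
- The final picture shows all four handles at the block, the knob unmoved since tightening, and the vials and beaker at their starting pixels. I saw no probe knocked aside and no slip of the grip.
- One check disagreed. The handles' front edges measured about 2 mm off the well face, but the rear ends about 3 mm nearer to it than a fully seated handle would be. The handle centres fit a flush seat, and all four read alike. I put the 2 mm down to the handles' rounded edges and a slight droop, and did not push them again.

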